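# Clamp a microscope lens barrel in its service vise

## Robot

A 7-joint arm with a two-finger parallel gripper is mounted at the origin on the work surface. World frame = base frame: x ahead of the robot, y to its left, z up, the work surface at z = 0. Lengths are in m, angles in rad, forces in N, time in s.
With the tool pointing down it reaches from about 0.4 to 0.85 m from the base axis. Payload 4.5 kg.
Tool frame: the origin (TCP) lies where the fingers leave the gripper's body, on its centre line; the fingertips stand 64 mm ahead of it and the grasp point (between the pads) lies 45 mm ahead of it; z points along the fingers, y is the line along which they close (so a half turn about z gives the same grasp; the last joint's range is limited). The gripper opens to 88 mm and grips with 3 to 60 N. Pads are 18 mm wide; open, the fingers measure 123 mm over their backs; the gripper's body (75 mm by 187 mm) begins 45 mm behind the grasp point.
Start: joints at [-1.094, 0.689, -0.195, 1.565, 0.157, 0.902, -0.215], TCP at [0.268, 0.565, 0.303] pointing down, gripper open.
Joint ranges: [-3.01, 3.01], [-0.46, 2.08], [-1.47, 1.51], [0.13, 2.56], [-1, 4.14], [0.04, 2.09], [-2.66, 2.66]. Speed limits (rad/s): [2.57, 2.57, 3.14, 3.14, 3.14, 3.14, 3.14].

## Interface

Orientations are given as a unit quaternion [x, y, z, w].
In Python, from plant import r gives the robot as it stands.
- The arm moves only by the tool play_rows, never from a script. Its arguments are lists of equal length, an entry for each row: "translation": the shift along the tool's x, y, z in m, a list of three; "delta_rot": the turn, a rotation vector about the tool's x, y, z in degrees, a list of three; "grip": the opening, from -1 (shut) to 1 (fully open). In form: {"translation": [[x, y, z], ...], "delta_rot": [[rx, ry, rz], ...], "grip": [grip, ...]}. A call has 1 to 20 rows; each row shifts and turns the commanded pose from where the row before left it, along the tool's axes as they then stand; what a row does not reach is not made up. A row lasts 1/8 s, in which the tool goes at most 62.5 mm and 10.7 degrees, less where a joint would pass 70% of its speed; a pose out of reach is approached as far as the arm can. A call with a gripper value outside its range is refused whole. The fingers move at their own pace and stop on an object; "squeeze" is the grip in N (left out, the last holds). Time passes only in rows, so rows that do not move let the fingers close. It gives the time, the measured TCP pose, the force, the opening and the grip force at its end, in the units of the state.
- r.get_state(): the state, without advancing time (a new reading comes with each control period).
- r.snapshot(name): name is "scene" or "side" or "wrist"; returns the picture (384x512x3 uint8, blue, green, red); there is no depth.
- r.get_calibration(name): a dict with "intrinsics" (3x3 intrinsics, pixels), "eye" and "rotation" of the camera in the world. Camera axes: x right, y up, looking along -z (the intrinsics and any distortion apply to the point x, -y, -z); pixel columns grow to the right and rows downward; lengths in m; the calibration is good to about 2 mm. A picture is of the moment at which its call begins: read the wrist's pose just before it. get_calibration takes no time and is no camera call; for the wrist camera it gives the pose at the moment of the call.
- r.finish_job(): hands the job in; it is judged then, once.
Trained networks look in the newest picture that a camera, given by its name, has taken for a name from the list of things; names that differ only in an ending like _2 or _b are one class to them, and where a whole thing is asked for, a point or a joint stands for the part that bears it (a point fixed in the world has none). Each returns a list of dicts, best first, with "confidence" (0 to 1); they miss things now and then, are a little off and sometimes report something else, mostly with a low value. They report only what shows in the picture. A call takes as long as a camera call. They do not tell look-alikes from the thing itself.
- r.look_for(camera, target): "point" ([x, y, z] in m, in world coordinates, good to about 4 mm: the middle of the surface that is visible of it).
- r.silhouettes(camera, target): "pixels" (384x512 bool, what is visible of it).
The state is a dict: "clock": time; "q": joint angles; "qd": joint speeds; "joint_torque": joint torques, N m; "tool_pos": TCP position; "eef_rot": TCP orientation; "contact_force": force on the tool from outside, world axes, zero at the start; "moment": the same for the moment, N m; "opening": opening from 0.0 (shut) to 1.0 (fully open); "finger_force": force on a finger pad.
Only numpy, scipy, OpenCV 4.12 (cv2) and the standard library are available. Lean on these libraries where they do the work, as an engineer would, in place of code of your own. Each camera call takes 0.05 s, during which the arm holds its last target. There are 200 camera calls.

## Task

Lay the upright black lens barrel gently on its side in the vise's V-cradle, between the end stop and the open jaw, and let go of it. Then screw the knurled thumbscrew clockwise (seen from above), letting go and regripping as often as needed, until it will turn no further and the barrel is clamped tight; leave the other things on the bench alone.

Things in the scene. Friction and masses are not known exactly. Their poses are not given: they have to be found in the camera images.
- barrel: Lens barrel, a plain black cylinder 34 mm in diameter and 80 mm long, 0.13 to 0.25 kg, two thin bright bands, standing upright on the bench at the start. Origin at the centre of its lower end face, z along its axis towards the end with the glass (up at the start). It may lie in the cradle either way round.
- barrel_mid (a point): Middle of the barrel, on its axis, 40 mm above its origin; axes as the barrel's.
- fixture: Small bench vise, fixed to the bench. Origin on the bench under the middle of the cradle. Base plate 70 mm (x) by 12 mm thick, from y = -133 to +67 mm. The barrel must lie along its y axis: end stop at +y, jaw and thumbscrew at -y. A tower 50 (x) by 36 (y) mm, 68 mm high, centred at y = -108 mm, carries the thumbscrew; the jaw stands between tower and cradle.
- cradle: Two black V-supports (32 mm wide across the barrel, 12 mm long, at y = -22 and +24 mm, open upward, about 35 mm high) that carry the lying barrel; fixed to the vise, same origin and axes. Nothing stands beside the supports, so fingers can go down on both sides of the barrel.
- cradle_mid (a point): Where the barrel's axis runs when it lies in the cradle: 45 mm above the bench, over the vise's origin; axes as the vise's.
- stop: Aluminium end stop, fixed: a block 36 mm wide, 12 mm thick, its top 58 mm above the bench. Its inner face stands at y = +45 mm in the vise's frame. Same origin and axes as the vise's.
- jaw: Steel jaw facing the end stop, 36 mm wide, 12 mm thick, top 58 mm above the bench. The thumbscrew moves it along the vise's +y, 1.7 mm per rad (10.7 mm a turn). At the start jaw and stop are 88.4 to 92.7 mm apart, 8.4 to 12.7 mm more than the barrel's length; after 4.9 to 7.5 rad the barrel is slid up to the stop and caught. Origin at the vise's when fully open.
- jaw_face (a point): Middle of the jaw's face that presses on the barrel's end, 45 mm above the bench; moves with the jaw; axes as the vise's.
- screw_grip (a point): On the thumbscrew's axis at the height to grip, 98 mm above the bench; does not turn; axes as the vise's. Turning freely takes about 0.1 Nm, clamping up to 0.2 Nm; at the hard end of travel the moment rises steeply until the fingers slip on the knob (0.3 Nm or more with a grip of 40 N). The screw cannot be overtightened, but stop turning once it slips.
- lens: Bystander: short fat black lens, 54 mm in diameter, 34 mm high. Origin at its underside.
- spool: Bystander: wire spool standing on its flange, 60 mm in diameter, 36 mm high. Origin at its underside.
- jar: Bystander: small closed jar, 48 mm in diameter, 55 mm high. Origin at its underside.
- driver: Bystander: grey screwdriver, 150 mm long, lying between the robot and the work. Origin at its underside.
- thumbscrew: Round knurled steel knob, 32 mm in diameter, 26 mm high (78 to 104 mm above the bench), on top of the tower. Origin at its underside, on its vertical axis. Clockwise from above closes the jaw; it only turns, never rises or sinks, against about 0.1 Nm of friction, and stays where left. About 1 rad after the barrel is caught it meets a hard end of travel: that is the clamped state.
Mind the look-alikes: they are no part of the job. Of the things like the fixture, leave any that is green or purple; of the rest the smaller one is meant.

How it is judged:
On the way:
1. the barrel lies on its side in the cradle, let go (angle between barrel's own z axis and vertical between 1.45 and 1.69 rad and horizontal distance between barrel_mid and cradle_mid below 0.013 m and z of barrel_mid in the frame of cradle_mid between -0.004 and 0.004 m and angle between the z axis of barrel and the y axis of cradle_mid, either way round below 0.12 rad and contact force between the fingers and barrel below 0.1 N), for 0.2 s.
At the end, for the whole second after the job is handed in: The barrel lies at rest in the cradle, level and along the vise within about 7 degrees, its middle within 13 mm of the cradle's middle and 4 mm of its height, pressed with more than 10 N by the jaw and with more than 10 N against the end stop (contact force between each of jaw, stop and barrel above 10 N and angle between barrel's own z axis and vertical between 1.45 and 1.69 rad and angle between the z axis of barrel and the y axis of cradle_mid, either way round below 0.12 rad and horizontal distance between barrel_mid and cradle_mid below 0.013 m and z of barrel_mid in the frame of cradle_mid between -0.004 and 0.004 m and linear speed of barrel below 0.02 m/s); the robot touches nothing.
It fails at once if the barrel is dropped or slammed into the cradle (over 40 N on the cradle, or faster than 0.45 m/s within 20 mm of its place) (contact force between barrel and cradle above 40 N or (linear speed of barrel above 0.45 m/s and distance between barrel_mid and cradle_mid below 0.02 m)).
It fails at once if another thing on the bench is moved more than 20 mm (distance of any of lens, spool, jar, driver from where it was at the start of the episode above 0.02 m).
It also fails if it takes over 72 s, if anything falls off the work surface, if the arm or the gripper's body presses on something with over 40 N, if the wrist force passes 120 N, or if a joint passes its speed limit or range.

## Working session

There is one attempt and no reset: what is moved stays moved. The work goes in short steps, Python scripts to look and compute and a tool call to move; the robot and the scene stay as the last step left them, time stands still between calls to the robot, and variables do not carry over. Pictures are saved under pics/ and viewed, at most 10 in all, crops included, and the job is handed in when it is done.

Besides the shell and the picture viewer there is one more tool, called after "Emit:" by a JSON object that holds its "fn" and its "kwargs", one argument or row to a line. play_rows: Moves the arm, as the interface text tells. Its arguments: {"type":"object","properties":{"translation":{"type":"array","items":{"type":"array","items":{"type":"number"}}},"delta_rot":{"type":"array","items":{"type":"array","items":{"type":"number"}}},"grip":{"type":"array","items":{"type":"number"}},"squeeze":{"type":"number"}},"required":["translation","delta_rot","grip"]}

```bash
ls; mkdir -p pics
python3 - <<'E'
from plant import r
import cv2,numpy as np
s=r.get_state();print(s)
a=r.snapshot("scene");b=r.snapshot("side")
cv2.imwrite("pics/a.png",a);cv2.imwrite("pics/b.png",b)
for c in("scene","side"):
    print(c,r.get_calibration(c))
    for t in("barrel","fixture","thumbscrew","jaw","stop","cradle","driver","jar","lens","spool"):
        print(t,[(np.round(d["point"],3).tolist(),round(d["confidence"],2)) for d in r.look_for(c,t)])
E
```

```text
pics
{'clock': 0.0, 'q': array([-1.09419529,  0.68999454, -0.19450846,  1.56635222,  0.1573223 ,
        0.90251834, -0.21509576]), 'qd': array([-0.00039702, -0.00012012,  0.00024141, -0.00144527,  0.00121218,
       -0.00200457,  0.00229486]), 'joint_torque': array([-6.38411802e-05, -5.27556002e+01, -1.26704168e+00, -1.53431243e+01,
       -5.26683207e-02,  6.58481134e-03,  1.73536610e-04]), 'tool_pos': array([0.26761508, 0.56422574, 0.30190103]), 'eef_rot': array([ 2.19547674e-01,  9.75601321e-01, -9.30459960e-04, -1.27784633e-04]), 'contact_force': array([ 0.54077502, -0.0850936 ,  0.09192551]), 'moment': array([-0.01922437, -0.01687811,  0.02009929]), 'finger_force': 0.0, 'opening': 0.9978872806064415}
scene {'intrinsics': array([[363.17392251,   0.        , 255.74660931],
       [  0.        , 363.17392251, 196.8282845 ],
       [  0.        ,   0.        ,   1.        ]]), 'eye': array([ 1.15560506, -0.07309508,  0.91465297]), 'rotation': array([0.22661154, 0.19589599, 0.6139085 , 0.73033439])}
barrel [([0.511, 0.195, 0.057], 0.51)]
fixture [([0.621, -0.41, 0.018], 0.74), ([0.5
[... 1010 characters left out ...]
arrel [([0.506, 0.214, 0.056], 0.76)]
fixture [([0.522, -0.165, 0.028], 0.91), ([0.292, -0.354, 0.042], 0.82), ([0.543, 0.396, 0.015], 0.68), ([0.608, -0.408, 0.023], 0.66)]
thumbscrew [([0.415, 0.099, 0.018], 0.23)]
jaw [([0.294, -0.368, 0.054], 0.74), ([0.611, -0.416, 0.038], 0.65), ([0.54, 0.379, 0.043], 0.63), ([0.526, -0.166, 0.045], 0.52)]
stop [([0.662, -0.323, 0.036], 0.63), ([0.369, -0.236, 0.059], 0.61), ([0.554, -0.067, 0.04], 0.44)]
cradle [([0.634, -0.384, 0.021], 0.53), ([0.557, 0.413, 0.025], 0.43)]
driver [([0.415, 0.099, 0.019], 0.79)]
jar [([0.726, -0.18, 0.037], 0.64), ([0.533, -0.137, 0.025], 0.34)]
lens [([0.735, 0.16, 0.026], 0.45)]
spool [([0.785, -0.003, 0.035], 0.8)]
```

View pics/a.png

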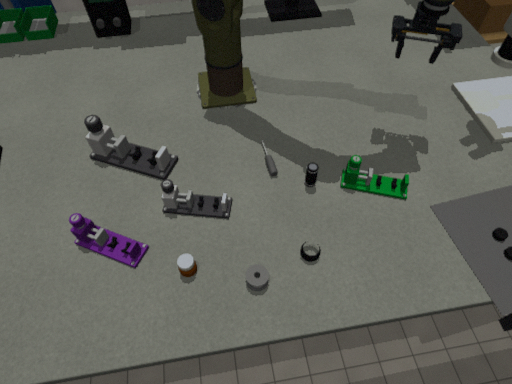

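View pics/b.png

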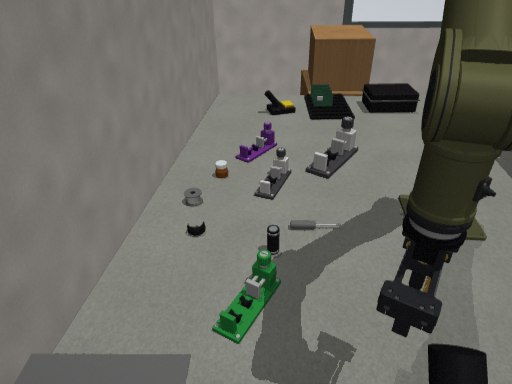

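The vise candidates in the scene picture are green (375,182), purple (110,245), large grey (133,155) and small grey (197,205). Green and purple are excluded. Of the two greys, the one at (197,205) is smaller, so it is the vise meant. I'll confirm that in an enlarged crop while setting up helpers.

```bash
cat > h.py <<'E'
from plant import r
import numpy as np, cv2
from scipy.spatial.transform import Rotation as R
def pose():
    s=r.get_state(); return np.array(s["tool_pos"]),R.from_quat(s["eef_rot"])
def cam(c):
    k=r.get_calibration(c); return np.array(k["intrinsics"]),np.array(k["eye"]),R.from_quat(k["rotation"])
def proj(c,P,k=None):
    K,e,Q=k or cam(c); v=Q.inv().apply(np.atleast_2d(P)-e)*[1,-1,-1]; u=v@K.T; return u[:,:2]/u[:,2:]
def ray(c,uv,k=None):
    K,e,Q=k or cam(c); d=np.linalg.solve(K,[uv[0],uv[1],1])*[1,-1,-1]; d=Q.apply(d); return e,d/np.linalg.norm(d)
def plane(c,uv,z,k=None):
    e,d=ray(c,uv,k); return e+d*(z-e[2])/d[2]
def rows(p,q,p0=None,q0=None,n=None,v=0.055,w=9.):
    """straight move to p,q -> printed tool-frame rows"""
    a,b=pose(); p0=a if p0 is None else np.array(p0); q0=b if q0 is None else q0
    rv=(q0.inv()*q).as_rotvec(degrees=True)
    n=n or int(max(1,np.ceil(np.linalg.norm(p-p0)/v),np.ceil(np.linalg.norm(rv)/w)))
    rr=np.round(rv/n,1); T=[];c=p0.copy();qc=q0
    for i in range(n):
        t=p0+(p-p0)*(i+1)/n
        d=np.round(qc.inv().apply(t-c),3); T.append(d.tolist()); c=c+qc.apply(d); qc=qc*R.from_rotvec(rr,degrees=True)
    print(n,"T",T,"R",rr.tolist()); return c,qc
def down(az): # tool down, tool y at azimuth az deg
    y=np.array([np.cos(np.radians(az)),np.sin(np.radians(az)),0]);z=np.array([0,0,-1.])
    return R.from_matrix(np.c_[np.cross(y,z),y,z])
E
python3 - <<'E'
from h import *
a=cv2.imread("pics/a.png")
cv2.imwrite("pics/c.png",cv2.resize(a[100:280,60:260],None,fx=3.3,fy=3.3,interpolation=cv2.INTER_CUBIC))
p,q=pose();K,e,Q=cam("wrist")
print(K[0],q.inv().apply(e-p),(q.inv()*Q).as_matrix().round(2))
for az in (-16,164):
  c=rows(np.array([.53,.02,.38]),down(az),n=15)
E
```

```text
[300.36378101   0.         259.93006394] [ 0.08463119  0.00123053 -0.08193252] [[-0.    0.95  0.32]
 [ 1.    0.    0.  ]
 [ 0.    0.32 -0.95]]
15 T [[-0.031, -0.025, -0.005], [-0.034, -0.023, -0.005], [-0.035, -0.019, -0.005], [-0.038, -0.015, -0.006], [-0.038, -0.012, -0.005], [-0.04, -0.008, -0.005], [-0.04, -0.005, -0.005], [-0.04, -0.001, -0.005], [-0.04, 0.003, -0.005], [-0.04, 0.007, -0.006], [-0.039, 0.01, -0.005], [-0.038, 0.014, -0.005], [-0.036, 0.018, -0.005], [-0.034, 0.021, -0.005], [-0.033, 0.024, -0.005]] R [0.0, -0.0, 5.4]
15 T [[-0.031, -0.025, -0.005], [-0.029, -0.029, -0.005], [-0.024, -0.032, -0.005], [-0.021, -0.034, -0.006], [-0.017, -0.037, -0.005], [-0.013, -0.038, -0.005], [-0.007, -0.04, -0.005], [-0.004, -0.04, -0.005], [0.001, -0.04, -0.005], [0.006, -0.04, -0.006], [0.011, -0.039, -0.005], [0.014, -0.038, -0.005], [0.019, -0.035, -0.005], [0.023, -0.033, -0.005], [0.027, -0.03, -0.005]] R [0.0, 0.0, -6.6]
```

View pics/c.png

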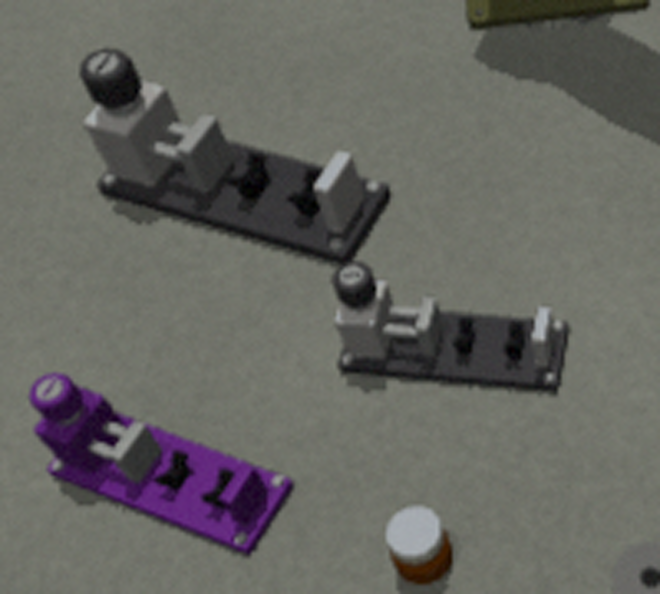

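The crop shows the small grey vise, its base centred near crop (455,340), i.e. scene (197,205). It is clearly smaller than the other grey one, so it is the vise meant. Next I move the wrist camera over the work.

Emit:
{"fn": "play_rows", "kwargs": {
  "translation": [
    [-0.031, -0.025, -0.005],
    [-0.034, -0.023, -0.005],
    [-0.035, -0.019, -0.005],
    [-0.038, -0.015, -0.006],
    [-0.038, -0.012, -0.005],
    [-0.04, -0.008, -0.005],
    [-0.04, -0.005, -0.005],
    [-0.04, -0.001, -0.005],
    [-0.04, 0.003, -0.005],
    [-0.04, 0.007, -0.006],
    [-0.039, 0.01, -0.005],
    [-0.038, 0.014, -0.005],
    [-0.036, 0.018, -0.005],
    [-0.034, 0.021, -0.005],
    [-0.033, 0.024, -0.005],
    [0, 0, 0]
  ],
  "delta_rot": [
    [0, 0, 5.4],
    [0, 0, 5.4],
    [0, 0, 5.4],
    [0, 0, 5.4],
    [0, 0, 5.4],
    [0, 0, 5.4],
    [0, 0, 5.4],
    [0, 0, 5.4],
    [0, 0, 5.4],
    [0, 0, 5.4],
    [0, 0, 5.4],
    [0, 0, 5.4],
    [0, 0, 5.4],
    [0, 0, 5.4],
    [0, 0, 5.4],
    [0, 0, 0]
  ],
  "grip": [1, 1, 1, 1, 1, 1, 1, 1, 1, 1, 1, 1, 1, 1, 1, 1]
}}

```text
clock: 3.1
tool_pos: [0.531, 0.0158, 0.3802]
eef_rot: [0.803, 0.597, 0.0, 0.001]
contact_force: [-0.4, 0.2, 0.0]
opening: 0.999
finger_force: 0.0
```

Run:
```python
from h import *
import json
s=r.get_state();print(s["clock"],s["q"].round(3),s["tool_pos"],s["eef_rot"])
k=cam("wrist");a=r.snapshot("wrist");cv2.imwrite("pics/w1.png",a)
K,e,Q=k;np.savez("w1.npz",K=K,e=e,Q=Q.as_quat())
for t in("barrel","fixture","thumbscrew","jaw","stop","cradle","driver"):
    print(t,[(np.round(d["point"],3).tolist(),round(d["confidence"],2)) for d in r.look_for("wrist",t)])
```

```text
3.1 [-0.245  0.474  0.199  1.757 -0.111  0.92  -0.292] [0.53104568 0.01584094 0.38024706] [8.02539522e-01 5.96597100e-01 2.55882858e-04 1.46681982e-03]
barrel [([0.508, 0.195, 0.085], 0.72)]
fixture [([0.527, -0.149, 0.009], 0.8), ([0.326, -0.324, 0.012], 0.77), ([0.601, -0.416, 0.013], 0.59)]
thumbscrew [([0.512, -0.208, 0.087], 0.51)]
jaw [([0.612, -0.415, 0.041], 0.98), ([0.294, -0.363, 0.036], 0.88), ([0.526, -0.165, 0.044], 0.74)]
stop [([0.372, -0.246, 0.079], 0.7), ([0.557, -0.068, 0.049], 0.64)]
cradle [([0.315, -0.326, 0.033], 0.75), ([0.539, -0.135, 0.031], 0.58), ([0.631, -0.388, 0.031], 0.44)]
driver [([0.419, 0.096, 0.024], 0.96), ([0.537, -0.149, 0.013], 0.51), ([0.784, -0.013, 0.04], 0.31)]
```

View pics/w1.png

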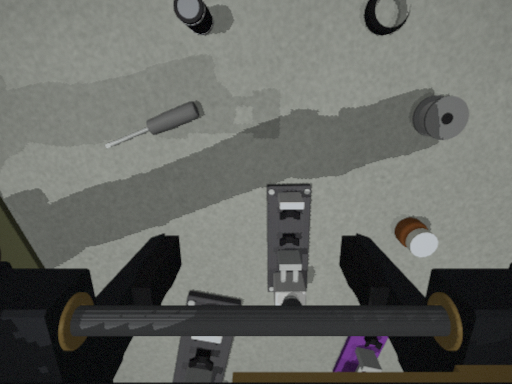

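The wrist view shows the barrel top at (190,10), the driver at (170,118), the target vise at (288,245) lined up with the image's vertical, and its stop at (292,206). I'll fit models to the silhouettes from all three views.

```bash
cat > fit.py <<'E'
from h import *
from scipy.optimize import minimize
def box(x0,x1,y0,y1,z0,z1): return np.array([[x,y,z] for x in(x0,x1) for y in(y0,y1) for z in(z0,z1)])*1e-3
def cyl(rad,z0,z1,y=0):
    t=np.linspace(0,2*np.pi,24); return np.array([[rad*np.cos(a),y+rad*np.sin(a),z] for z in(z0,z1) for a in t])*1e-3
VISE=[box(-35,35,-133,67,0,12),box(-25,25,-126,-90,0,68),cyl(16,78,104,-108),cyl(8,60,80,-108),box(-18,18,45,57,0,58),box(-16,16,-28,-16,0,35),box(-16,16,18,30,0,35),box(-18,18,-59,-47,0,58)]
BAR=[cyl(17,0,80)]
def render(parts,x,y,yaw,k):
    m=np.zeros((384*4,512*4),np.uint8);c,s=np.cos(yaw),np.sin(yaw)
    for P in parts:
        W=P@np.array([[c,s,0],[-s,c,0],[0,0,1]])+[x,y,0]
        u=proj(None,W,k); cv2.fillConvexPoly(m,cv2.convexHull(np.round(u*4+1.5).astype(np.int32)),1)
    return m
def fit(parts,obs,x0,yaw=True):
    S=[(k,cv2.resize(m.astype(np.uint8),None,fx=4,fy=4,interpolation=cv2.INTER_NEAREST),w) for k,m,w in obs]
    def iou(v):
        o=[]
        for k,m,w in S:
            a=render(parts,v[0],v[1],v[2] if yaw else 0,k); m2=m if w is None else m*w; a2=a if w is None else a*w
            o.append((a2&m2).sum()/max(1,(a2|m2).sum()))
        return o
    n=3 if yaw else 2
    f=lambda v:-sum(iou(v))
    sim=np.array([x0[:n]]+[np.array(x0[:n])+np.eye(n)[i]*[.01,.01,.08][i] for i in range(n)])
    res=minimize(f,x0[:n],method="Nelder-Mead",options=dict(initial_simplex=sim,xatol=2e-4,fatol=1e-4))
    return res.x,iou(res.x)
def obs(c,t,near,parts,yaw=0):
    k=cam(c); r.snapshot(c); u=render(parts,near[0],near[1],yaw,k)[1::4,1::4]>0
    L=r.silhouettes(c,t); L=[(( np.array(d["pixels"])&u).sum()/(np.array(d["pixels"])|u).sum(),d) for d in L]
    if not L: return None
    q,d=max(L,key=lambda x:x[0]); print(c,t,"sil iou",round(q,2),"conf",round(d["confidence"],2))
    return (k,np.array(d["pixels"]),None) if q>.15 else None
E
python3 - <<'E'
from fit import *
yaw0=np.radians(74)-np.pi/2
for t,parts,x0,y in (("barrel",BAR,(.51,.2),False),("fixture",VISE,(.542,-.118,yaw0),True)):
    O=[o for o in (obs(c,t,x0,parts,yaw0 if y else 0) for c in("scene","side","wrist")) if o]
    print(t,fit(parts,O,x0,y))
    for o in O: print("  single",fit(parts,[o],x0,y))
E
```

```text
scene barrel sil iou 0.71 conf 0.67
side barrel sil iou 0.7 conf 0.59
wrist barrel sil iou 0.7 conf 0.57
barrel (array([0.50387147, 0.20317666]), [np.float64(0.8078366963866729), np.float64(0.9188767550702028), np.float64(0.9599240901987051)])
  single (array([0.50058948, 0.2032384 ]), [np.float64(0.8150943396226416)])
  single (array([0.50413071, 0.20288429]), [np.float64(0.9214696151837019)])
  single (array([0.50406874, 0.20374215]), [np.float64(0.9698475437605872)])
scene fixture sil iou 0.85 conf 0.69
side fixture sil iou 0.91 conf 0.9
wrist fixture sil iou 0.81 conf 0.86
fixture (array([ 0.53807277, -0.11947354, -0.27551372]), [np.float64(0.9378727634194831), np.float64(0.9266278250848325), np.float64(0.8741847183265182)])
  single (array([ 0.53598252, -0.11947137, -0.27940998]), [np.float64(0.9517886586852105)])
  single (array([ 0.53807131, -0.12048968, -0.2547235 ]), [np.float64(0.9364492048036351)])
  single (array([ 0.53851403, -0.11866036, -0.27594434]), [np.float64(0.8785329554308428)])
```

```bash
cat > kin.py <<'E'
from h import *
import itertools
from scipy.optimize import least_squares
D=[([-1.09419529,.68999454,-.19450846,1.56635222,.1573223,.90251834,-.21509576],[.26761508,.56422574,.30190103],[.219547674,.975601321,-.00093,-.000128]),
([-.245,.474,.199,1.757,-.111,.92,-.292],[.53104568,.01584,.380247],[.8025395,.596597,.000256,.00147])]
ax="zyzyzyz"
def fk(q,sg,L,off=0):
    p=np.zeros(3);Q=R.identity()
    for i in range(7):
        if i in(0,):p=p+[0,0,L[0]]
        if i in(2,4,6):p=p+Q.apply([0,0,L[i//2]])
        Q=Q*R.from_euler(ax[i],sg[i]*q[i])
    return p,Q
if __name__=="__main__":
    best=[]
    for sg in itertools.product((1,-1),repeat=7):
        if sg[1]<0: continue
        C=[fk(q,sg,[0]*4)[1].inv()*R.from_quat(o) for q,_,o in D]
        best.append(((C[0].inv()*C[1]).magnitude(),sg,C[0].as_rotvec().round(2)))
    best.sort(key=lambda b:b[0])
    for b in best[:4]:print(b)
    for e,sg,rv in best[:2]:
        g=lambda L:np.concatenate([fk(q,sg,L)[0]-p for q,p,_ in D])
        z=least_squares(g,[.3,.4,.4,.2]);print(sg,z.x,z.fun.round(4))
E
python3 kin.py
```

```text
(0.000623780543155934, (-1, 1, -1, 1, -1, 1, -1), array([-0.  , -0.  ,  1.57]))
(0.10059738979152648, (-1, 1, -1, 1, -1, -1, 1), array([1.45, 1.45, 1.36]))
(0.12672672512158314, (-1, 1, -1, 1, -1, -1, -1), array([1.64, 1.05, 1.09]))
(0.1542731737491168, (-1, 1, -1, 1, -1, 1, 1), array([-0., -0.,  2.]))
(-1, 1, -1, 1, -1, 1, -1) [24.52077844  0.82462457  0.17057405 24.76009924] [-0.013  -0.0111 -0.0111  0.0134  0.0258  0.0111]
(-1, 1, -1, 1, -1, -1, 1) [ 1.01355185  0.638766    1.54752687 -1.02304611] [-0.0323  0.0088  0.0075 -0.0011  0.0525 -0.0075]
```

Run:
```python
from h import *
p,q=pose()
t=down(-15.8)*R.from_euler("y",40,degrees=True)
print(t.as_matrix().round(2))
rows(np.array([.49,.07,.32]),t,n=6)
```

```text
[[ 0.21  0.96  0.18]
 [ 0.74 -0.27  0.62]
 [ 0.64  0.   -0.77]]
6 T [[0.006, -0.009, 0.01], [0.005, -0.009, 0.011], [0.004, -0.008, 0.011], [0.002, -0.009, 0.011], [0.002, -0.009, 0.012], [-0.001, -0.008, 0.012]] R [0.0, 6.7, -0.1]
```

Emit:
{"fn": "play_rows", "kwargs": {
  "translation": [
    [0.006, -0.009, 0.01],
    [0.005, -0.009, 0.011],
    [0.004, -0.008, 0.011],
    [0.002, -0.009, 0.011],
    [0.002, -0.009, 0.012],
    [-0.001, -0.008, 0.012]
  ],
  "delta_rot": [
    [0, 6.7, 0],
    [0, 6.7, 0],
    [0, 6.7, 0],
    [0, 6.7, 0],
    [0, 6.7, 0],
    [0, 6.7, 0]
  ],
  "grip": [1, 1, 1, 1, 1, 1]
}}

```text
clock: 4.85
tool_pos: [0.4907, 0.07, 0.3198]
eef_rot: [0.751, 0.562, 0.277, -0.206]
contact_force: [0.3, 0.2, -1.2]
opening: 1.0
finger_force: 0.0
```

Run:
```python
from h import *
s=r.get_state();print(s["clock"],s["q"].round(3).tolist(),s["tool_pos"],s["eef_rot"])
```

```text
4.85 [0.428, 0.583, -0.498, 2.107, -0.963, 0.507, 0.598] [0.49067233 0.06997603 0.31981697] [ 0.75137533  0.56245053  0.27686735 -0.20598296]
```

Emit:
{"fn": "play_rows", "kwargs": {
  "translation": [
    [0.005, 0, 0.005],
    [0.005, 0, 0.005],
    [0.005, 0, 0.005]
  ],
  "delta_rot": [
    [0, 7, 0],
    [0, 7, 0],
    [0, 7, 0]
  ],
  "grip": [1, 1, 1]
}}

```text
clock: 5.22
tool_pos: [0.4973, 0.0891, 0.3209]
eef_rot: [0.689, 0.514, 0.41, -0.305]
contact_force: [-0.3, 1.3, -1.2]
opening: 1.001
finger_force: 0.0
```

Run:
```python
from h import *
s=r.get_state();print(s["clock"],s["q"].round(3).tolist(),s["tool_pos"],s["eef_rot"])
p,q=pose();print(q.as_matrix()[:,2].round(3),np.degrees(np.arccos(-q.as_matrix()[2,2])))
```

```text
5.225 [0.834, 0.95, -1.14, 2.155, -0.978, 0.243, 0.722] [0.49726417 0.08906878 0.32090233] [ 0.68896027  0.51442898  0.40970504 -0.30469386]
[ 0.251  0.841 -0.479] 61.405546502262695
```

```bash
cat > kin2.py <<'E'
from kin import *
D+=[([0.428,0.583,-0.498,2.107,-0.963,0.507,0.598],[.49067233,.06997603,.31981697],None),([0.834,0.95,-1.14,2.155,-0.978,0.243,0.722],[.49726417,.08906878,.32090233],None)]
sg=(-1,1,-1,1,-1,1,-1)
# L: base h, upper, fore, tool, elbow x before, elbow x after, wrist x
def fk2(q,L):
    Q=R.identity();p=np.array([0,0,L[0]])
    for i in range(7):
        Q=Q*R.from_euler(ax[i],sg[i]*q[i])
        if i==2:p=p+Q.apply([L[4],0,L[1]])
        if i==3:p=p+Q.apply([L[5],0,0])
        if i==4:p=p+Q.apply([0,0,L[2]])
        if i==5:p=p+Q.apply([L[6],0,0])
        if i==6:p=p+Q.apply([0,0,L[3]])
    return p,Q*R.from_euler("z",90,degrees=True)
def fitL(mask):
    b=np.array([.3,.4,.4,.2,0,0,0]);m=np.array(mask,bool)
    def g(v):
        L=b.copy();L[m]=v;return np.concatenate([fk2(q,L)[0]-p for q,p,_ in D])
    z=least_squares(g,b[m]);L=b.copy();L[m]=z.x;return L,z.fun
if __name__=="__main__":
    for mask in([1,1,1,1,0,0,0],[1,1,1,1,1,0,0],[1,1,1,1,1,1,0],[1,1,1,1,0,0,1],[1]*7):
        L,f=fitL(mask);print(mask,L.round(4),np.abs(f).max().round(5))
E
python3 kin2.py
```

```text
[1, 1, 1, 1, 0, 0, 0] [0.3057 0.5578 0.3495 0.2106 0.     0.     0.    ] 0.04513
[1, 1, 1, 1, 1, 0, 0] [0.3108 0.5411 0.3364 0.199  0.0221 0.     0.    ] 0.04643
[1, 1, 1, 1, 1, 1, 0] [0.3111 0.5426 0.3363 0.199  0.0229 0.0019 0.    ] 0.04641
[1, 1, 1, 1, 0, 0, 1] [ 0.325   0.5426  0.332   0.2283  0.      0.     -0.021 ] 0.04592
[1, 1, 1, 1, 1, 1, 1] [ 0.3152  0.5423  0.3342  0.2054  0.0194  0.0027 -0.0053] 0.04654
```

Run:
```python
from h import *
p,q=pose();z=q.as_matrix()[:,2];g=np.array([.504,.203,.042])
c=rows(g-.120*z,q,n=6)
c=rows(g-.045*z,q,p0=c[0],q0=q,n=4)
```

```text
6 T [[-0.032, -0.004, 0.019], [-0.032, -0.005, 0.018], [-0.032, -0.004, 0.019], [-0.032, -0.005, 0.018], [-0.032, -0.004, 0.019], [-0.032, -0.004, 0.018]] R [0.0, 0.0, 0.0]
4 T [[0.0, -0.0, 0.019], [0.0, -0.0, 0.019], [0.0, -0.0, 0.018], [0.0, -0.0, 0.019]] R [0.0, 0.0, 0.0]
```

Emit:
{"fn": "play_rows", "kwargs": {
  "translation": [
    [-0.032, -0.004, 0.019],
    [-0.032, -0.005, 0.018],
    [-0.032, -0.004, 0.019],
    [-0.032, -0.005, 0.018],
    [0, 0, 0]
  ],
  "delta_rot": [
    [0, 0, 0],
    [0, 0, 0],
    [0, 0, 0],
    [0, 0, 0],
    [0, 0, 0]
  ],
  "grip": [1, 1, 1, 1, 1]
}}

```text
clock: 5.85
tool_pos: [0.4919, 0.0839, 0.1747]
eef_rot: [0.687, 0.519, 0.4, -0.315]
contact_force: [-0.4, 0.8, 0.8]
opening: 0.998
finger_force: 0.0
```

```bash
cat > st.py <<'E'
from h import *
s=r.get_state();p,q=pose();z=q.as_matrix()[:,2]
print(s["clock"],"q",s["q"].round(3).tolist(),"p",p.round(4),"z",z.round(3),"y",q.as_matrix()[:,1].round(3),"grasp",(p+.045*z).round(4),"F",s["contact_force"].round(1),"M",s["moment"].round(2))
E
python3 st.py
python3 - <<'E'
from h import *
a=r.snapshot("side");cv2.imwrite("pics/s2.png",cv2.resize(a[150:384,180:440],None,fx=2.5,fy=2.5))
p,q=pose();z=q.as_matrix()[:,2];g=np.array([.504,.203,.042])
c=rows(g-.110*z,q,n=3)
c=rows(g-.045*z,q,p0=c[0],q0=q,n=4)
E
```

```text
5.85 q [0.821, 1.293, -1.102, 2.169, -1.0, 0.043, 1.015] p [0.4919 0.0839 0.1747] z [ 0.223  0.848 -0.482] y [ 0.965 -0.263 -0.017] grasp [0.5019 0.1221 0.153 ] F [-0.4  0.8  0.8] M [-0.8   0.24 -0.01]
3 T [[-0.021, -0.006, 0.019], [-0.02, -0.006, 0.02], [-0.021, -0.005, 0.019]] R [0.0, 0.0, 0.0]
4 T [[-0.0, -0.0, 0.016], [-0.0, -0.0, 0.016], [-0.0, -0.0, 0.017], [-0.0, -0.0, 0.016]] R [0.0, 0.0, 0.0]
```

View pics/s2.png

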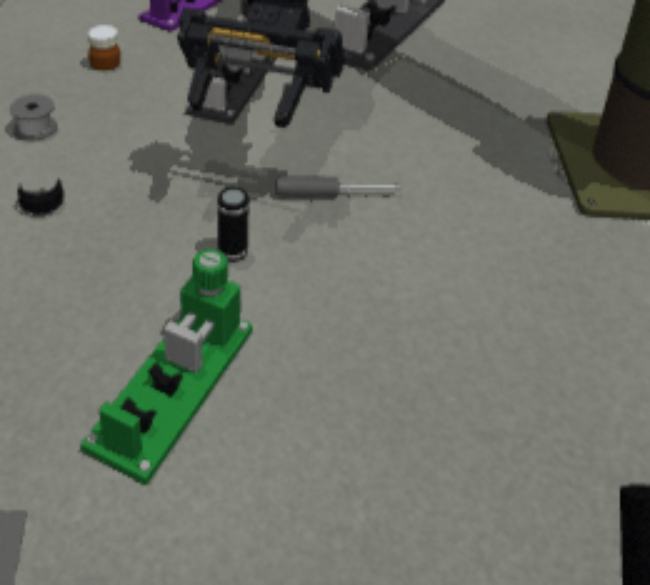

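Run:
```python
from h import *
print("green knob",plane("scene",(355,162),.1),plane("side",(264,253),.1))
c=rows(np.array([.55,.06,.32]),down(-16),n=7)
c=rows(np.array([.60,.14,.32]),down(50),p0=c[0],q0=c[1],n=8)
```

```text
green knob [0.52380257 0.32322916 0.1       ] [0.5156432 0.3215011 0.1      ]
7 T [[0.017, 0.009, -0.011], [0.016, 0.008, -0.014], [0.013, 0.009, -0.015], [0.011, 0.009, -0.018], [0.008, 0.009, -0.019], [0.005, 0.009, -0.02], [0.002, 0.009, -0.02]] R [-0.2, -8.8, 0.0]
8 T [[0.011, 0.003, -0.0], [0.011, 0.005, -0.0], [0.01, 0.006, -0.0], [0.009, 0.008, -0.0], [0.008, 0.009, -0.0], [0.006, 0.01, -0.0], [0.005, 0.011, -0.0], [0.004, 0.011, 0.0]] R [0.0, 0.1, -8.2]
```

Emit:
{"fn": "play_rows", "kwargs": {
  "translation": [
    [0.017, 0.009, -0.011],
    [0.016, 0.008, -0.014],
    [0.013, 0.009, -0.015],
    [0.011, 0.009, -0.018],
    [0.008, 0.009, -0.019],
    [0.005, 0.009, -0.02],
    [0.002, 0.009, -0.02],
    [0.011, 0.003, 0],
    [0.011, 0.005, 0],
    [0.01, 0.006, 0],
    [0.009, 0.008, 0],
    [0.008, 0.009, 0],
    [0.006, 0.01, 0],
    [0.005, 0.011, 0],
    [0.004, 0.011, 0]
  ],
  "delta_rot": [
    [0, -8.8, 0],
    [0, -8.8, 0],
    [0, -8.8, 0],
    [0, -8.8, 0],
    [0, -8.8, 0],
    [0, -8.8, 0],
    [0, -8.8, 0],
    [0, 0, -8.2],
    [0, 0, -8.2],
    [0, 0, -8.2],
    [0, 0, -8.2],
    [0, 0, -8.2],
    [0, 0, -8.2],
    [0, 0, -8.2],
    [0, 0, -8.2]
  ],
  "grip": [1, 1, 1, 1, 1, 1, 1, 1, 1, 1, 1, 1, 1, 1, 1]
}}

```text
clock: 7.78
tool_pos: [0.598, 0.1431, 0.3196]
eef_rot: [0.334, 0.942, 0.002, -0.007]
contact_force: [0.0, 0.1, -0.3]
opening: 0.999
finger_force: 0.0
```

```bash
python3 st.py
python3 - <<'E'
from h import *
t=down(60)*R.from_euler("y",65,degrees=True);z=t.as_matrix()[:,2];g=np.array([.504,.203,.042])
print(z,g-.12*z,g-.045*z)
p=g-.14*z+[0,0,.11]
c=rows(p,t,n=9)
E
```

```text
7.775 q [-0.312, 0.656, 0.013, 1.577, -0.024, 0.917, 0.601] p [0.598  0.1431 0.3196] z [-0.011  0.008 -1.   ] y [ 0.63   0.776 -0.001] grasp [0.5975 0.1435 0.2746] F [ 0.   0.1 -0.3] M [-0.01 -0.    0.03]
[-0.78488557  0.45315389 -0.42261826] [0.59818627 0.14862153 0.09271419] [0.53931985 0.18260807 0.06101782]
9 T [[-0.002, 0.001, 0.012], [-0.003, 0.001, 0.012], [-0.005, 0.001, 0.011], [-0.006, 0.001, 0.01], [-0.007, 0.001, 0.01], [-0.009, 0.001, 0.009], [-0.009, 0.0, 0.007], [-0.011, 0.001, 0.007], [-0.011, 0.001, 0.005]] R [0.6, 7.1, -0.9]
```

Back to a clean configuration. Now I tilt to pointing inward.

Emit:
{"fn": "play_rows", "kwargs": {
  "translation": [
    [-0.002, 0.001, 0.012],
    [-0.003, 0.001, 0.012],
    [-0.005, 0.001, 0.011],
    [-0.006, 0.001, 0.01],
    [-0.007, 0.001, 0.01],
    [-0.009, 0.001, 0.009],
    [-0.009, 0.0, 0.007],
    [-0.011, 0.001, 0.007],
    [-0.011, 0.001, 0.005],
    [0, 0, 0]
  ],
  "delta_rot": [
    [0.6, 7.1, -0.9],
    [0.6, 7.1, -0.9],
    [0.6, 7.1, -0.9],
    [0.6, 7.1, -0.9],
    [0.6, 7.1, -0.9],
    [0.6, 7.1, -0.9],
    [0.6, 7.1, -0.9],
    [0.6, 7.1, -0.9],
    [0.6, 7.1, -0.9],
    [0, 0, 0]
  ],
  "grip": [1, 1, 1, 1, 1, 1, 1, 1, 1, 1]
}}

```text
clock: 9.02
tool_pos: [0.6138, 0.1373, 0.2072]
eef_rot: [0.222, 0.814, 0.137, -0.52]
contact_force: [-0.1, 0.3, 0.4]
opening: 1.004
finger_force: 0.0
```

```bash
python3 st.py
python3 - <<'E'
from fit import *
p,q=pose();z=q.as_matrix()[:,2]
x0=(.504,.203)
O=[o for o in (obs(c,"barrel",x0,BAR) for c in("side","wrist")) if o]
for o in O: print(fit(BAR,[o],x0,False))
x,_=fit(BAR,O,x0,False);print(x)
t=down(60)*R.from_euler("y",65,degrees=True);z=t.as_matrix()[:,2]
g=np.array([*x,.042])
c=rows(g-.115*z,t,n=4)
c=rows(g-.045*z,t,p0=c[0],q0=c[1],n=4)
E
```

```text
9.025 q [0.021, 1.272, -0.299, 0.913, -0.397, 1.886, 0.889] p [0.6138 0.1373 0.2072] z [-0.785  0.453 -0.422] y [ 0.503  0.864 -0.008] grasp [0.5784 0.1577 0.1882] F [-0.1  0.3  0.4] M [-0.41 -0.75  0.01]
wrist barrel sil iou 0.96 conf 0.92
(array([0.50389585, 0.20296134]), [np.float64(0.9560104923568608)])
[0.50389585 0.20296134]
4 T [[-0.025, 0.0, 0.019], [-0.025, 0.0, 0.018], [-0.024, 0.001, 0.018], [-0.025, -0.0, 0.019]] R [0.0, 0.1, -0.1]
4 T [[-0.0, -0.0, 0.017], [-0.0, -0.0, 0.018], [-0.0, -0.0, 0.017], [-0.0, -0.0, 0.018]] R [0.0, -0.0, 0.0]
```

Emit:
{"fn": "play_rows", "kwargs": {
  "translation": [
    [-0.025, 0, 0.019],
    [-0.025, 0, 0.018],
    [-0.025, 0, 0.018],
    [-0.025, 0, 0.019],
    [0, 0, 0]
  ],
  "delta_rot": [
    [0, 0, 0],
    [0, 0, 0],
    [0, 0, 0],
    [0, 0, 0],
    [0, 0, 0]
  ],
  "grip": [1, 1, 1, 1, 1]
}}

```text
clock: 9.85
tool_pos: [0.5914, 0.1491, 0.0847]
eef_rot: [0.222, 0.814, 0.136, -0.52]
contact_force: [0.7, 0.6, 0.1]
opening: 0.997
finger_force: 0.0
```

```bash
python3 st.py
python3 - <<'E'
from h import *
p,q=pose();z=q.as_matrix()[:,2];g=np.array([.5039,.203,.042])
c=rows(g-.045*z,q,n=4)
E
```

```text
9.85 q [0.006, 1.41, -0.289, 0.955, -0.358, 1.73, 0.975] p [0.5914 0.1491 0.0847] z [-0.786  0.452 -0.422] y [ 0.502  0.865 -0.009] grasp [0.556  0.1694 0.0657] F [0.7 0.6 0.1] M [-0.34 -0.69  0.02]
4 T [[0.001, 0.001, 0.017], [0.001, 0.001, 0.016], [0.002, 0.0, 0.017], [0.001, 0.001, 0.016]] R [0.0, 0.0, 0.0]
```

Emit:
{"fn": "play_rows", "kwargs": {
  "translation": [
    [0.001, 0.001, 0.017],
    [0.001, 0.001, 0.016],
    [0.002, 0, 0.017],
    [0.001, 0.001, 0.016],
    [0, 0, 0],
    [0, 0, 0],
    [0, 0, 0],
    [0, 0, 0],
    [0, 0, 0],
    [0, 0, 0]
  ],
  "delta_rot": [
    [0, 0, 0],
    [0, 0, 0],
    [0, 0, 0],
    [0, 0, 0],
    [0, 0, 0],
    [0, 0, 0],
    [0, 0, 0],
    [0, 0, 0],
    [0, 0, 0],
    [0, 0, 0]
  ],
  "grip": [1, 1, 1, 1, 1, -1, -1, -1, -1, -1],
  "squeeze": 30
}}

```text
clock: 11.1
tool_pos: [0.5411, 0.1824, 0.0634]
eef_rot: [0.222, 0.815, 0.137, -0.518]
contact_force: [0.1, 0.5, -0.9]
opening: 0.454
finger_force: 0.0
```

```bash
python3 st.py
python3 - <<'E'
from h import *
p,q=pose()
c=rows(p+[0.0,-.02,.15],q,n=5)
# then to above vise, place orientation tilt -25
t=down(-15.8)*R.from_euler("y",-25,degrees=True)
V=np.array([.538,-.1195,.045]);z=t.as_matrix()[:,2]
print("z",z,"magn",np.degrees((c[1].inv()*t).magnitude()))
c=rows(V-.045*z+[0,0,.15],t,p0=c[0],q0=c[1],n=14)
E
```

```text
11.1 q [-0.018, 1.382, -0.307, 1.157, -0.372, 1.542, 1.011] p [0.5411 0.1824 0.0634] z [-0.783  0.453 -0.425] y [ 0.503  0.864 -0.006] grasp [0.5059 0.2028 0.0443] F [ 0.1  0.5 -0.9] M [-0.44 -0.73  0.01]
5 T [[0.026, -0.004, -0.015], [0.027, -0.003, -0.014], [0.026, -0.004, -0.015], [0.026, -0.004, -0.014], [0.026, -0.003, -0.015]] R [0.0, 0.0, 0.0]
z [-0.1150706  -0.4066509  -0.90630779] magn 111.76863468022933
14 T [[-0.003, -0.016, -0.009], [-0.005, -0.016, -0.01], [-0.007, -0.014, -0.009], [-0.01, -0.014, -0.009], [-0.012, -0.012, -0.009], [-0.013, -0.01, -0.008], [-0.016, -0.009, -0.006], [-0.016, -0.008, -0.006], [-0.018, -0.005, -0.004], [-0.018, -0.004, -0.003], [-0.019, -0.001, -0.001], [-0.019, -0.0, 0.001], [-0.018, 0.002, 0.003], [-0.019, 0.003, 0.004]] R [-2.0, -5.4, 5.5]
```

Emit:
{"fn": "play_rows", "kwargs": {
  "translation": [
    [0, 0, 0],
    [0, 0, 0],
    [0, 0, 0]
  ],
  "delta_rot": [
    [0, 0, 0],
    [0, 0, 0],
    [0, 0, 0]
  ],
  "grip": [-1, -1, -1]
}}

```text
clock: 11.48
tool_pos: [0.541, 0.1823, 0.0635]
eef_rot: [0.221, 0.815, 0.137, -0.518]
contact_force: [-1.3, -0.6, 0.9]
opening: 0.37
finger_force: 30.0
```

Gripped (opening 0.37, i.e. 33 mm, which fits). I lift 15 cm.

Emit:
{"fn": "play_rows", "kwargs": {
  "translation": [
    [0.013, -0.002, -0.007],
    [0.027, -0.003, -0.014],
    [0.026, -0.004, -0.015],
    [0.026, -0.004, -0.014],
    [0.026, -0.003, -0.015],
    [0.013, -0.002, -0.007],
    [0, 0, 0]
  ],
  "delta_rot": [
    [0, 0, 0],
    [0, 0, 0],
    [0, 0, 0],
    [0, 0, 0],
    [0, 0, 0],
    [0, 0, 0],
    [0, 0, 0]
  ],
  "grip": [-1, -1, -1, -1, -1, -1, -1]
}}

```text
clock: 12.35
tool_pos: [0.5411, 0.1628, 0.2135]
eef_rot: [0.222, 0.815, 0.138, -0.517]
contact_force: [-0.1, -0.1, -2.8]
opening: 0.372
finger_force: 30.0
```

```bash
python3 st.py
python3 - <<'E'
from h import *
p,q=pose()
# barrel axis up in tool frame
print("up in tool",q.inv().apply([0,0,1]))
t0=down(-15.8)*R.from_euler("y",15,degrees=True)
t=down(-15.8)*R.from_euler("y",-25,degrees=True)
V=np.array([.538,-.1195,.045]);z=t.as_matrix()[:,2]
P=V-.045*z+[0,0,.15]
c=rows((p+P)/2,t0,n=10)
c=rows(P,t,p0=c[0],q0=c[1],n=6)
E
```

```text
12.35 q [0.019, 1.158, -0.321, 1.244, -0.405, 1.661, 0.945] p [0.5411 0.1628 0.2135] z [-0.782  0.453 -0.427] y [ 0.504  0.864 -0.005] grasp [0.5059 0.1832 0.1943] F [-0.1 -0.1 -2.8] M [-0.62 -1.09  0.01]
up in tool [ 0.90408207 -0.00491931 -0.42733057]
10 T [[-0.002, -0.011, -0.007], [-0.003, -0.011, -0.007], [-0.006, -0.009, -0.008], [-0.006, -0.008, -0.008], [-0.008, -0.007, -0.008], [-0.009, -0.005, -0.008], [-0.011, -0.003, -0.008], [-0.011, -0.002, -0.007], [-0.011, 0.001, -0.007], [-0.012, 0.002, -0.005]] R [-5.0, -4.2, 5.9]
6 T [[-0.02, 0.006, -0.007], [-0.021, 0.006, -0.005], [-0.021, 0.006, -0.003], [-0.021, 0.006, -0.0], [-0.021, 0.006, 0.002], [-0.021, 0.006, 0.005]] R [0.0, -6.7, 0.1]
```

Emit:
{"fn": "play_rows", "kwargs": {
  "translation": [
    [-0.002, -0.011, -0.007],
    [-0.003, -0.011, -0.007],
    [-0.006, -0.009, -0.008],
    [-0.006, -0.008, -0.008],
    [-0.008, -0.007, -0.008],
    [-0.009, -0.005, -0.008],
    [-0.011, -0.003, -0.008],
    [-0.011, -0.002, -0.007],
    [-0.011, 0.001, -0.007],
    [-0.012, 0.002, -0.005],
    [-0.02, 0.006, -0.007],
    [-0.021, 0.006, -0.005],
    [-0.021, 0.006, -0.003],
    [-0.021, 0.006, 0],
    [-0.021, 0.006, 0.002],
    [-0.021, 0.006, 0.005],
    [0, 0, 0]
  ],
  "delta_rot": [
    [-5, -4.2, 5.9],
    [-5, -4.2, 5.9],
    [-5, -4.2, 5.9],
    [-5, -4.2, 5.9],
    [-5, -4.2, 5.9],
    [-5, -4.2, 5.9],
    [-5, -4.2, 5.9],
    [-5, -4.2, 5.9],
    [-5, -4.2, 5.9],
    [-5, -4.2, 5.9],
    [0, -6.7, 0],
    [0, -6.7, 0],
    [0, -6.7, 0],
    [0, -6.7, 0],
    [0, -6.7, 0],
    [0, -6.7, 0],
    [0, 0, 0]
  ],
  "grip": [-1, -1, -1, -1, -1, -1, -1, -1, -1, -1, -1, -1, -1, -1, -1, -1, -1]
}}

```text
clock: 14.48
tool_pos: [0.5425, -0.0997, 0.2333]
eef_rot: [0.776, 0.592, -0.174, 0.131]
contact_force: [-0.3, -0.1, -2.1]
opening: 0.373
finger_force: 30.0
```

```bash
python3 st.py
python3 - <<'E'
from fit import *
p,q=pose()
u=q.apply([.9041,-.0049,-.4273]);print("barrel axis",u.round(3),"az",np.degrees(np.arctan2(u[1],u[0])))
a=r.snapshot("side");b=r.snapshot("wrist")
cv2.imwrite("pics/p1.png",np.hstack([cv2.resize(a[100:260,210:340],(400,492)),cv2.resize(b,(400,300))[:492] if 0 else cv2.copyMakeBorder(cv2.resize(b,(400,300)),0,192,0,0,cv2.BORDER_CONSTANT)]))
E
```

```text
14.475 q [-0.503, 0.894, 0.768, 1.841, -0.228, 0.682, -0.012] p [ 0.5425 -0.0997  0.2333] z [-0.114 -0.409 -0.905] y [ 0.964 -0.265 -0.002] grasp [ 0.5374 -0.1181  0.1925] F [-0.3 -0.1 -2.1] M [ 0.53 -0.08 -0.04]
barrel axis [0.26  0.966 0.003] az 74.9120231669724
```

View pics/p1.png

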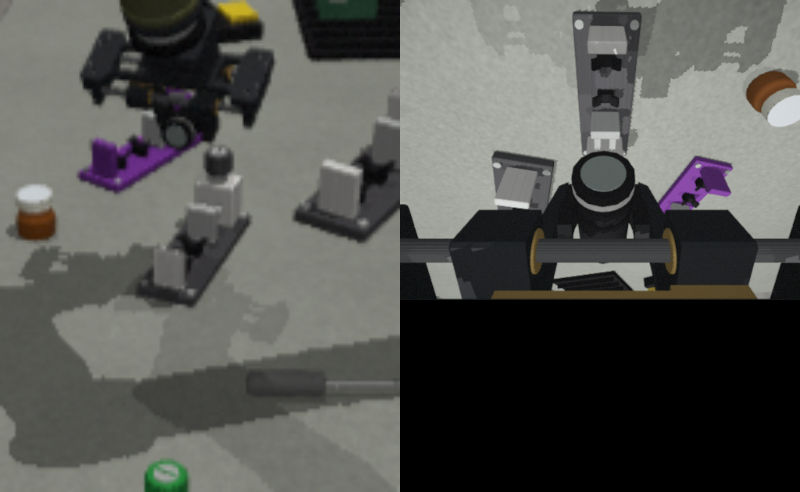

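The barrel is level, glass end towards +y, seen end-on at about (603,175) in the right-hand panel. The empty cradle lies ahead of it at (605,80). I refine the vise pose from this close wrist view.

Run:
```python
from fit import *
p,q=pose();x0=(.538,-.1195,-.2755)
o=obs("wrist","fixture",x0,VISE,x0[2])
w=np.zeros((384*4,512*4),np.uint8);w[:185*4]=1
print(fit(VISE,[(o[0],o[1],w)],x0))
O=[(o[0],o[1],w)]+[obs(c,"fixture",x0,VISE,x0[2]) for c in("scene",)]
print(fit(VISE,[x for x in O if x],x0))
# barrel_mid in tool frame from the pick
qp=R.from_quat([.222,.815,.137,-.518]);pp=np.array([.5410,.1823,.0635])
m=qp.inv().apply(np.array([.5039,.203,.040])-pp);u=qp.inv().apply([0,0,1]);print("mid in tool",m,"u",u)
print("glass px pred",proj("wrist",p+q.apply(m+.04*u)),"mid now",p+q.apply(m))
```

```text
wrist fixture sil iou 0.82 conf 0.65
(array([ 0.53903048, -0.11927758, -0.28235857]), [np.float64(0.9868923154800148)])
scene fixture sil iou 0.94 conf 0.85
(array([ 0.53841747, -0.11937145, -0.28404038]), [np.float64(0.9787958317999574), np.float64(0.9350589240573931)])
mid in tool [-0.00316121 -0.0006382   0.04844326] u [ 0.90462342 -0.00667798 -0.42615945]
glass px pred [[256.84617416 218.08669612]] mid now [ 0.53566627 -0.12235087  0.19160215]
```

```bash
cat > pl.py <<'E'
from h import *
M=np.array([-.0032,-.0006,.0484]);U=np.array([.9046,-.0067,-.4262]);V=np.array([.5388,-.1193,.045]);YAW=-.283
yv=np.array([-np.sin(YAW),np.cos(YAW),0]);xv=np.array([np.cos(YAW),np.sin(YAW),0])
def tgt(h,q,y=.001): return V+y*yv+[0,0,h]-q.apply(M)
def rep():
    p,q=pose();d=p+q.apply(M)-V;u=q.apply(U)
    print("mid in vise mm",(np.array([d@xv,d@yv,d[2]])*1e3).round(1),"axis angle",np.degrees([u@xv,u[2]]).round(2))
E
python3 - <<'E'
from pl import *
rep()
p,q=pose();u=q.apply(U)
qt=R.align_vectors([yv,xv],[u,q.apply([0,1,0])],weights=[100,1])[0]*q
c=rows(tgt(.05,qt),qt,n=4)
rows(tgt(.015,qt),qt,p0=c[0],q0=c[1],n=3)
E
```

```text
mid in vise mm [ -1.5  -4.6 147.9] axis angle [-1.1   0.29]
4 T [[0.012, 0.0, 0.022], [0.011, 0.001, 0.021], [0.012, 0.0, 0.022], [0.012, 0.001, 0.021]] R [0.1, -0.1, 0.2]
3 T [[0.005, -0.0, 0.011], [0.005, -0.0, 0.01], [0.005, -0.0, 0.011]] R [0.1, 0.0, 0.1]
```

Emit:
{"fn": "play_rows", "kwargs": {
  "translation": [
    [0.012, 0, 0.022],
    [0.012, 0.001, 0.021],
    [0.012, 0, 0.022],
    [0.012, 0.001, 0.021],
    [0.005, 0, 0.011],
    [0.005, 0, 0.01],
    [0.005, 0, 0.01],
    [0, 0, 0],
    [0, 0, 0]
  ],
  "delta_rot": [
    [0.1, -0.1, 0.2],
    [0.1, -0.1, 0.2],
    [0.1, -0.1, 0.2],
    [0.1, -0.1, 0.2],
    [0, 0, 0.1],
    [0, 0, 0.1],
    [0, 0, 0.1],
    [0, 0, 0],
    [0, 0, 0]
  ],
  "grip": [-1, -1, -1, -1, -1, -1, -1, -1, -1]
}}

```text
clock: 15.9
tool_pos: [0.5473, -0.0951, 0.103]
eef_rot: [0.782, 0.582, -0.175, 0.133]
contact_force: [0.3, -0.5, -2.3]
opening: 0.377
finger_force: 30.0
```

```bash
python3 st.py
python3 - <<'E'
from pl import *
rep()
p,q=pose();b=r.snapshot("wrist");a=r.snapshot("scene")
V2=np.hstack([cv2.resize(a[165:235,150:250],(500,350),interpolation=cv2.INTER_CUBIC),cv2.resize(b[0:280,190:350],(200,350))])
cv2.imwrite("pics/p2.png",V2)
rows(tgt(.002,q),q,n=5)
E
```

```text
15.9 q [-0.449, 1.095, 0.646, 1.86, -0.331, 0.475, -0.051] p [ 0.5473 -0.0951  0.103 ] z [-0.119 -0.413 -0.903] y [ 0.958 -0.286  0.004] grasp [ 0.542  -0.1137  0.0624] F [ 0.3 -0.5 -2.3] M [ 0.49 -0.09  0.04]
mid in vise mm [ 0.9  1.9 15.7] axis angle [ 0.02 -0.22]
5 T [[0.001, -0.0, 0.003], [0.001, -0.0, 0.002], [0.001, -0.001, 0.003], [0.001, 0.0, 0.002], [0.001, 0.0, 0.003]] R [0.0, -0.0, -0.0]
```

View pics/p2.png

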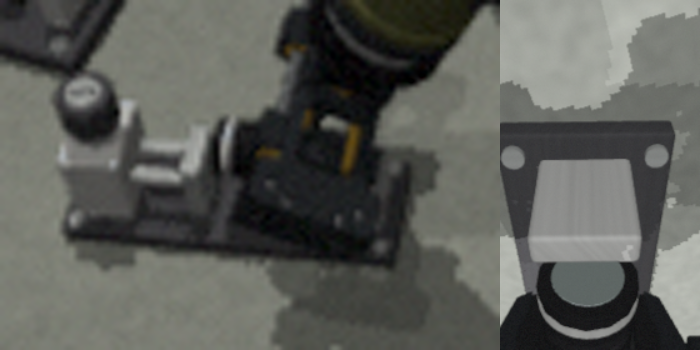

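Emit:
{"fn": "play_rows", "kwargs": {
  "translation": [
    [0.001, 0, 0.003],
    [0.001, 0, 0.002],
    [0.001, -0.001, 0.003],
    [0.001, 0, 0.002],
    [0.001, 0, 0.002],
    [0, 0, 0],
    [0, 0, 0]
  ],
  "delta_rot": [
    [0, 0, 0],
    [0, 0, 0],
    [0, 0, 0],
    [0, 0, 0],
    [0, 0, 0],
    [0, 0, 0],
    [0, 0, 0]
  ],
  "grip": [-1, -1, -1, -1, -1, -1, -1]
}}

```text
clock: 16.88
tool_pos: [0.5461, -0.0953, 0.0897]
eef_rot: [0.782, 0.582, -0.176, 0.133]
contact_force: [0.2, -0.1, -2.8]
opening: 0.375
finger_force: 30.0
```

```bash
python3 st.py; python3 -c "
from pl import *
rep();p,q=pose();print(q.inv().apply([0,0,-.001]))"
```

```text
16.875 q [-0.443, 1.115, 0.632, 1.862, -0.34, 0.453, -0.053] p [ 0.5461 -0.0953  0.0897] z [-0.12  -0.413 -0.903] y [ 0.958 -0.286  0.004] grasp [ 0.5407 -0.1139  0.0491] F [ 0.2 -0.1 -2.8] M [ 0.51 -0.04  0.  ]
mid in vise mm [-0.3  1.4  2.4] axis angle [ 0.02 -0.22]
[ 4.29672615e-04 -3.78105786e-06  9.02976826e-04]
```

Now I go down 1 mm at a time, watching the force.

Emit:
{"fn": "play_rows", "kwargs": {
  "translation": [
    [0, 0, 0.001],
    [0.001, 0, 0.001],
    [0, 0, 0]
  ],
  "delta_rot": [
    [0, 0, 0],
    [0, 0, 0],
    [0, 0, 0]
  ],
  "grip": [-1, -1, -1]
}}

```text
clock: 17.25
tool_pos: [0.5461, -0.0952, 0.0873]
eef_rot: [0.782, 0.583, -0.176, 0.133]
contact_force: [0.4, -0.4, -2.7]
opening: 0.372
finger_force: 30.0
```

Emit:
{"fn": "play_rows", "kwargs": {
  "translation": [
    [0, 0, 0.001],
    [0, 0, 0]
  ],
  "delta_rot": [
    [0, 0, 0],
    [0, 0, 0]
  ],
  "grip": [-1, -1]
}}

```text
clock: 17.5
tool_pos: [0.5464, -0.0958, 0.0868]
eef_rot: [0.782, 0.583, -0.175, 0.133]
contact_force: [1.1, 1.1, -0.3]
opening: 0.376
finger_force: 30.0
```

Emit:
{"fn": "play_rows", "kwargs": {
  "translation": [
    [0, 0, 0],
    [0, 0, 0],
    [0, 0, 0],
    [0, 0, 0]
  ],
  "delta_rot": [
    [0, 0, 0],
    [0, 0, 0],
    [0, 0, 0],
    [0, 0, 0]
  ],
  "grip": [0.2, 0.6, 0.6, 0.6]
}}

```text
clock: 18.0
tool_pos: [0.5458, -0.0957, 0.0865]
eef_rot: [0.782, 0.582, -0.176, 0.133]
contact_force: [0.1, -0.2, -0.3]
opening: 0.791
finger_force: 0.0
```

```bash
python3 st.py
python3 - <<'E'
from h import *
p,q=pose();z=q.as_matrix()[:,2]
c=rows(p-.15*z,q,n=5)
# above screw, tool down, tool y along...
E
```

```text
18.0 q [-0.441, 1.12, 0.629, 1.862, -0.341, 0.448, -0.053] p [ 0.5458 -0.0957  0.0865] z [-0.12  -0.413 -0.903] y [ 0.958 -0.286  0.004] grasp [ 0.5404 -0.1142  0.0459] F [ 0.1 -0.2 -0.3] M [ 0.29 -0.04  0.05]
5 T [[-0.0, -0.0, -0.03], [0.0, 0.0, -0.03], [0.0, 0.0, -0.03], [0.0, 0.0, -0.03], [0.0, 0.0, -0.03]] R [0.0, 0.0, 0.0]
```

Emit:
{"fn": "play_rows", "kwargs": {
  "translation": [
    [0, 0, -0.02],
    [0, 0, -0.03],
    [0, 0, -0.03],
    [0, 0, -0.03],
    [0, 0, -0.03],
    [0, 0, 0]
  ],
  "delta_rot": [
    [0, 0, 0],
    [0, 0, 0],
    [0, 0, 0],
    [0, 0, 0],
    [0, 0, 0],
    [0, 0, 0]
  ],
  "grip": [0.6, 0.6, 0.6, 1, 1, 1]
}}

```text
clock: 18.75
tool_pos: [0.5639, -0.0371, 0.2144]
eef_rot: [0.782, 0.583, -0.174, 0.134]
contact_force: [-0.4, -0.2, 0.1]
opening: 0.999
finger_force: 0.0
```

```bash
python3 st.py
python3 - <<'E'
from pl import *
from fit import obs,fit,VISE
o=obs("wrist","thumbscrew",(V[0],V[1]),[VISE[2]],YAW)
print([(np.round(d["point"],4).tolist(),round(d["confidence"],2)) for d in r.look_for("wrist","thumbscrew")])
print([(np.round(d["point"],4).tolist(),round(d["confidence"],2)) for d in r.look_for("wrist","barrel")])
S=V-.108*yv;print("screw",S)
if o: print(fit([VISE[2]],[o],(V[0],V[1],YAW)))
b=r.snapshot("wrist");cv2.imwrite("pics/p3.png",b)
c=rows(np.array([S[0],S[1],.22]),down(-16.2),n=5)
c=rows(np.array([S[0],S[1],.22]),down(54),p0=c[0],q0=c[1],n=7)
c=rows(np.array([S[0],S[1],.22]),down(124),p0=c[0],q0=c[1],n=7)
E
```

```text
18.75 q [-0.594, 0.953, 0.771, 1.773, -0.272, 0.749, -0.11] p [ 0.5639 -0.0371  0.2144] z [-0.115 -0.412 -0.904] y [ 0.959 -0.284  0.007] grasp [ 0.5587 -0.0556  0.1737] F [-0.4 -0.2  0.1] M [0.3  0.01 0.  ]
wrist thumbscrew sil iou 0.91 conf 0.82
[([0.5801, -0.4502, 0.0967], 0.69), ([0.2634, -0.4187, 0.1146], 0.46)]
[([0.5427, -0.1085, 0.0635], 0.71)]
screw [ 0.50864234 -0.22300398  0.045     ]
(array([ 0.53836507, -0.11737873, -0.27088796]), [np.float64(0.91520559056592)])
5 T [[-0.035, 0.0, 0.015], [-0.037, 0.001, 0.012], [-0.037, 0.0, 0.009], [-0.039, 0.0, 0.005], [-0.038, 0.0, 0.002]] R [-0.0, 5.1, -0.1]
7 T [[0.0, 0.0, -0.0], [0.0, 0.0, -0.0], [-0.0, 0.0, -0.0], [-0.0, 0.0, -0.0], [-0.0, 0.0, -0.0], [-0.0, 0.0, -0.0], [-0.0, 0.0, -0.0]] R [-0.0, -0.0, -10.0]
7 T [[-0.0, 0.0, -0.0], [-0.0, 0.0, -0.0], [-0.0, 0.0, -0.0], [-0.0, 0.0, -0.0], [-0.0, -0.0, -0.0], [-0.0, -0.0, -0.0], [-0.0, -0.0, -0.0]] R [0.0, -0.0, -10.0]
```

View pics/p3.png

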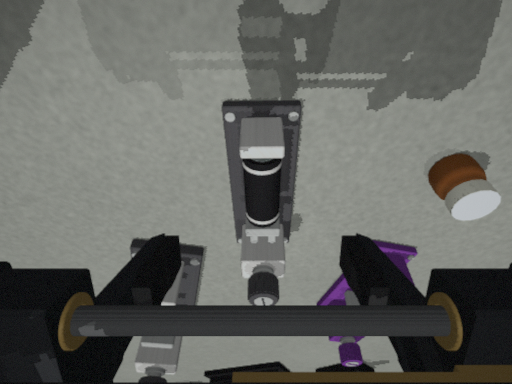

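The picture shows the barrel lying in the cradle at (262,190), between the stop (262,135) and the jaw (263,240), with the knob at (262,288). Next is the move above the screw.

Emit:
{"fn": "play_rows", "kwargs": {
  "translation": [
    [-0.035, 0, 0.015],
    [-0.037, 0.001, 0.012],
    [-0.037, 0, 0.009],
    [-0.039, 0, 0.005],
    [-0.038, 0, 0.002],
    [0, 0, 0],
    [0, 0, 0],
    [0, 0, 0],
    [0, 0, 0],
    [0, 0, 0],
    [0, 0, 0],
    [0, 0, 0],
    [0, 0, 0],
    [0, 0, 0],
    [0, 0, 0],
    [0, 0, 0],
    [0, 0, 0],
    [0, 0, 0],
    [0, 0, 0],
    [0, 0, 0]
  ],
  "delta_rot": [
    [0, 5.1, -0.1],
    [0, 5.1, -0.1],
    [0, 5.1, -0.1],
    [0, 5.1, -0.1],
    [0, 5.1, -0.1],
    [0, 0, -10],
    [0, 0, -10],
    [0, 0, -10],
    [0, 0, -10],
    [0, 0, -10],
    [0, 0, -10],
    [0, 0, -10],
    [0, 0, -10],
    [0, 0, -10],
    [0, 0, -10],
    [0, 0, -10],
    [0, 0, -10],
    [0, 0, -10],
    [0, 0, -10],
    [0, 0, 0]
  ],
  "grip": [1, 1, 1, 1, 1, 1, 1, 1, 1, 1, 1, 1, 1, 1, 1, 1, 1, 1, 1, 1]
}}

```text
clock: 21.5
tool_pos: [0.5084, -0.2231, 0.2196]
eef_rot: [-0.29, 0.957, 0.001, 0.0]
contact_force: [1.4, 0.1, -0.5]
opening: 1.003
finger_force: 0.0
```

```bash
python3 st.py
python3 - <<'E'
from h import *
p,q=pose()
y=q.as_matrix()[:,1];az=np.degrees(np.arctan2(y[1],y[0]));print(az)
rows(np.array([.509,-.2222,.143]),down(az),n=3)
E
```

```text
21.5 q [0.541, 0.731, -0.354, 1.852, 0.401, 0.629, 2.102] p [ 0.5084 -0.2231  0.2196] z [ 0.     0.001 -1.   ] y [-0.555  0.832  0.001] grasp [ 0.5085 -0.223   0.1746] F [ 1.4  0.1 -0.5] M [ 0.07 -0.01  0.02]
123.69790759903242
3 T [[-0.0, 0.0, 0.026], [-0.001, 0.0, 0.025], [0.0, 0.0, 0.026]] R [0.0, 0.0, -0.0]
```

Emit:
{"fn": "play_rows", "kwargs": {
  "translation": [
    [0, 0, 0.026],
    [0, 0, 0.025],
    [0, 0, 0.026],
    [0, 0, 0],
    [0, 0, 0],
    [0, 0, 0],
    [0, 0, 0],
    [0, 0, 0],
    [0, 0, 0],
    [0, 0, 0],
    [0, 0, 0]
  ],
  "delta_rot": [
    [0, 0, 0],
    [0, 0, 0],
    [0, 0, 0],
    [0, 0, 0],
    [0, 0, 0],
    [0, 0, 0],
    [0, 0, 0],
    [0, 0, 0],
    [0, 0, 0],
    [0, 0, 0],
    [0, 0, 0]
  ],
  "grip": [1, 1, 1, -1, -1, -1, -1, -1, -1, -1, -1],
  "squeeze": 40
}}

```text
clock: 22.88
tool_pos: [0.5101, -0.2235, 0.1437]
eef_rot: [-0.291, 0.957, -0.001, 0.002]
contact_force: [2.6, -4.2, 0.7]
opening: 0.353
finger_force: 40.0
```

```bash
python3 st.py
```

```text
22.875 q [0.491, 0.848, -0.274, 1.892, 0.473, 0.461, 2.04] p [ 0.5101 -0.2235  0.1437] z [ 0.004 -0.001 -1.   ] y [-0.557  0.831 -0.003] grasp [ 0.5103 -0.2236  0.0987] F [ 2.6 -4.2  0.7] M [-0.65 -0.44 -0.02]
```

Emit:
{"fn": "play_rows", "kwargs": {
  "translation": [
    [0, 0, 0],
    [0, 0, 0],
    [0, 0, 0],
    [0, 0, 0],
    [0, 0, 0],
    [0, 0, 0],
    [0, 0, 0],
    [0, 0, 0],
    [0, 0, 0],
    [0, 0, 0],
    [0, 0, 0],
    [0, 0, 0],
    [0, 0, 0],
    [0, 0, 0],
    [0, 0, 0]
  ],
  "delta_rot": [
    [0, 0, 10],
    [0, 0, 10],
    [0, 0, 10],
    [0, 0, 10],
    [0, 0, 10],
    [0, 0, 10],
    [0, 0, 10],
    [0, 0, 10],
    [0, 0, 10],
    [0, 0, 10],
    [0, 0, 10],
    [0, 0, 10],
    [0, 0, 10],
    [0, 0, 10],
    [0, 0, 10]
  ],
  "grip": [-1, -1, -1, -1, -1, -1, -1, -1, -1, -1, -1, -1, -1, -1, -1]
}}

```text
clock: 24.75
tool_pos: [0.5094, -0.2243, 0.1437]
eef_rot: [0.851, 0.526, 0.001, 0.002]
contact_force: [0.5, -5.0, 0.8]
opening: 0.353
finger_force: 40.0
```

```bash
python3 st.py;python3 - <<'E'
from h import *
r.snapshot("scene");print([(np.round(d["point"],4).tolist(),round(d["confidence"],2)) for d in r.look_for("scene","jaw")])
E
```

```text
24.75 q [0.145, 0.872, 0.323, 1.912, -0.591, 0.448, 0.437] p [ 0.5094 -0.2243  0.1437] z [ 0.003 -0.003 -1.   ] y [ 0.895 -0.447  0.004] grasp [ 0.5096 -0.2244  0.0987] F [ 0.5 -5.   0.8] M [-1.11  0.19  0.05]
[([0.3004, -0.3715, 0.0624], 0.79), ([0.6114, -0.4138, 0.0448], 0.58), ([0.5369, -0.1676, 0.0547], 0.45), ([0.5453, -0.1196, 0.0598], 0.31)]
```

Emit:
{"fn": "play_rows", "kwargs": {
  "translation": [
    [0, 0, 0],
    [0, 0, 0],
    [0, 0, 0],
    [0, 0, 0],
    [0, 0, 0],
    [0, 0, 0],
    [0, 0, 0],
    [0, 0, 0],
    [0, 0, 0],
    [0, 0, 0]
  ],
  "delta_rot": [
    [0, 0, 10],
    [0, 0, 10],
    [0, 0, 10],
    [0, 0, 10],
    [0, 0, 10],
    [0, 0, 10],
    [0, 0, 10],
    [0, 0, 10],
    [0, 0, 10],
    [0, 0, 10]
  ],
  "grip": [-1, -1, -1, -1, -1, -1, -1, -1, -1, -1]
}}

```text
clock: 26.1
tool_pos: [0.5092, -0.2236, 0.1436]
eef_rot: [0.95, -0.313, 0.001, 0.001]
contact_force: [-0.2, -3.8, 3.0]
opening: 0.353
finger_force: 40.0
```

```bash
python3 st.py
```

```text
26.1 q [-0.014, 0.949, 0.625, 1.921, -0.979, 0.609, -0.941] p [ 0.5092 -0.2236  0.1436] z [ 0.002 -0.002 -1.   ] y [-0.595 -0.804  0.   ] grasp [ 0.5093 -0.2236  0.0986] F [-0.2 -3.8  3. ] M [-0.69  0.3   0.08]
```

Emit:
{"fn": "play_rows", "kwargs": {
  "translation": [
    [0, 0, 0],
    [0, 0, 0],
    [0, 0, 0],
    [0, 0, 0],
    [0, 0, 0],
    [0, 0, 0],
    [0, 0, 0],
    [0, 0, 0]
  ],
  "delta_rot": [
    [0, 0, 10],
    [0, 0, 10],
    [0, 0, 10],
    [0, 0, 10],
    [0, 0, 10],
    [0, 0, 10],
    [0, 0, 10],
    [0, 0, 10]
  ],
  "grip": [-1, -1, -1, -1, -1, -1, -1, -1]
}}

```text
clock: 27.1
tool_pos: [0.5098, -0.2234, 0.1437]
eef_rot: [-0.526, 0.85, -0.002, 0.001]
contact_force: [2.3, -3.6, 2.0]
opening: 0.351
finger_force: 40.0
```

```bash
python3 st.py
```

```text
27.1 q [-0.02, 0.953, 0.637, 1.92, -0.992, 0.617, -2.326] p [ 0.5098 -0.2234  0.1437] z [ 0.003 -0.002 -1.   ] y [-0.895  0.446 -0.004] grasp [ 0.51   -0.2234  0.0987] F [ 2.3 -3.6  2. ] M [-0.62 -0.12  0.13]
```

Emit:
{"fn": "play_rows", "kwargs": {
  "translation": [
    [0, 0, 0],
    [0, 0, 0],
    [0, 0, 0]
  ],
  "delta_rot": [
    [0, 0, 0],
    [0, 0, 0],
    [0, 0, 0]
  ],
  "grip": [0.2, 0.2, 0.2]
}}

```text
clock: 27.48
tool_pos: [0.5091, -0.2217, 0.143]
eef_rot: [-0.53, 0.848, 0.001, 0.001]
contact_force: [0.3, 0.5, -0.2]
opening: 0.598
finger_force: 0.0
```

Emit:
{"fn": "play_rows", "kwargs": {
  "translation": [
    [0, 0, 0],
    [0, 0, 0],
    [0, 0, 0],
    [0, 0, 0],
    [0, 0, 0],
    [0, 0, 0],
    [0, 0, 0],
    [0, 0, 0],
    [0, 0, 0],
    [0, 0, 0],
    [0, 0, 0],
    [0, 0, 0],
    [0, 0, 0],
    [0, 0, 0],
    [0, 0, 0],
    [0, 0, 0],
    [0, 0, 0],
    [0, 0, 0],
    [0, 0, 0],
    [0, 0, 0]
  ],
  "delta_rot": [
    [0, 0, -10],
    [0, 0, -10],
    [0, 0, -10],
    [0, 0, -10],
    [0, 0, -10],
    [0, 0, -10],
    [0, 0, -10],
    [0, 0, -10],
    [0, 0, -10],
    [0, 0, -10],
    [0, 0, -10],
    [0, 0, -10],
    [0, 0, -10],
    [0, 0, -10],
    [0, 0, -10],
    [0, 0, -10],
    [0, 0, -10],
    [0, 0, -10],
    [0, 0, -10],
    [0, 0, -10]
  ],
  "grip": [0.2, 0.2, 0.2, 0.2, 0.2, 0.2, 0.2, 0.2, 0.2, 0.2, 0.2, 0.2, 0.2, 0.2, 0.2, 0.2, 0.2, 0.2, 0.2, 0.2]
}}

```text
clock: 29.98
tool_pos: [0.509, -0.2224, 0.1432]
eef_rot: [0.742, 0.671, 0.001, 0.0]
contact_force: [0.4, 0.4, -0.1]
opening: 0.597
finger_force: 0.0
```

```bash
python3 st.py
python3 - <<'E'
from h import *
p,q=pose();print(q.inv().apply(np.array([.5097,-.2232,.143])-p).round(4))
E
```

```text
29.975 q [0.435, 0.842, -0.179, 1.897, 0.323, 0.43, -0.08] p [ 0.509  -0.2224  0.1432] z [ 0.001  0.    -1.   ] y [ 0.995 -0.1    0.001] grasp [ 0.509  -0.2224  0.0982] F [ 0.4  0.4 -0.1] M [-0.09  0.13 -0.01]
[-0.0007  0.0008  0.0002]
```

Emit:
{"fn": "play_rows", "kwargs": {
  "translation": [
    [-0.001, 0.001, 0],
    [0, 0, 0],
    [0, 0, 0],
    [0, 0, 0],
    [0, 0, 0],
    [0, 0, 0],
    [0, 0, 0],
    [0, 0, 0],
    [0, 0, 0],
    [0, 0, 0],
    [0, 0, 0],
    [0, 0, 0]
  ],
  "delta_rot": [
    [0, 0, 0],
    [0, 0, 0],
    [0, 0, 0],
    [0, 0, 0],
    [0, 0, 0],
    [0, 0, 10],
    [0, 0, 10],
    [0, 0, 10],
    [0, 0, 10],
    [0, 0, 10],
    [0, 0, 10],
    [0, 0, 10]
  ],
  "grip": [-1, -1, -1, -1, -1, -1, -1, -1, -1, -1, -1, -1]
}}

```text
clock: 31.48
tool_pos: [0.5101, -0.2239, 0.1433]
eef_rot: [0.993, 0.118, 0.001, 0.0]
contact_force: [-1.6, -1.5, -0.7]
opening: 0.351
finger_force: 40.0
```

```bash
python3 st.py
```

```text
31.475 q [0.275, 0.845, 0.095, 1.902, -0.183, 0.401, -0.826] p [ 0.5101 -0.2239  0.1433] z [ 0.002 -0.    -1.   ] y [ 0.235 -0.972  0.001] grasp [ 0.5102 -0.2239  0.0983] F [-1.6 -1.5 -0.7] M [-0.36  0.46  0.3 ]
```

Emit:
{"fn": "play_rows", "kwargs": {
  "translation": [
    [0, 0, 0],
    [0, 0, 0],
    [0, 0, 0]
  ],
  "delta_rot": [
    [0, 0, 6],
    [0, 0, 6],
    [0, 0, 0]
  ],
  "grip": [-1, -1, -1]
}}

```text
clock: 31.85
tool_pos: [0.5102, -0.224, 0.1433]
eef_rot: [1.0, 0.017, 0.001, 0.0]
contact_force: [-1.3, -1.2, 0.3]
opening: 0.349
finger_force: 40.0
```

```bash
python3 st.py
```

```text
31.85 q [0.249, 0.849, 0.14, 1.903, -0.269, 0.406, -0.947] p [ 0.5102 -0.224   0.1433] z [ 0.002 -0.001 -1.   ] y [ 0.034 -0.999  0.001] grasp [ 0.5102 -0.224   0.0983] F [-1.3 -1.2  0.3] M [-0.38  0.45  0.23]
```

Emit:
{"fn": "play_rows", "kwargs": {
  "translation": [
    [0, 0, 0],
    [0, 0, 0],
    [0, 0, 0]
  ],
  "delta_rot": [
    [0, 0, 6],
    [0, 0, 6],
    [0, 0, 0]
  ],
  "grip": [-1, -1, -1]
}}

```text
clock: 32.22
tool_pos: [0.5101, -0.224, 0.1433]
eef_rot: [0.996, -0.087, 0.001, 0.0]
contact_force: [-0.4, -2.7, -0.8]
opening: 0.354
finger_force: 40.0
```

```bash
python3 st.py
```

```text
32.225 q [0.223, 0.854, 0.186, 1.904, -0.355, 0.414, -1.072] p [ 0.5101 -0.224   0.1433] z [ 0.002 -0.001 -1.   ] y [-0.173 -0.985  0.   ] grasp [ 0.5102 -0.2241  0.0983] F [-0.4 -2.7 -0.8] M [-0.53  0.45  0.31]
```

Emit:
{"fn": "play_rows", "kwargs": {
  "translation": [
    [0, 0, 0],
    [0, 0, 0],
    [0, 0, 0],
    [0, 0, 0]
  ],
  "delta_rot": [
    [0, 0, 0],
    [0, 0, 6],
    [0, 0, 6],
    [0, 0, 0]
  ],
  "grip": [-1, -1, -1, -1],
  "squeeze": 60
}}

```text
clock: 32.72
tool_pos: [0.5126, -0.225, 0.1435]
eef_rot: [0.982, -0.191, 0.004, 0.001]
contact_force: [2.7, -5.2, -5.5]
opening: 0.347
finger_force: 60.0
```

```bash
python3 st.py
```

```text
32.725 q [0.195, 0.86, 0.234, 1.902, -0.441, 0.421, -1.199] p [ 0.5126 -0.225   0.1435] z [ 0.007 -0.004 -1.   ] y [-0.374 -0.927  0.001] grasp [ 0.5129 -0.2252  0.0985] F [ 2.7 -5.2 -5.5] M [-0.98 -0.52  0.66]
```

Emit:
{"fn": "play_rows", "kwargs": {
  "translation": [
    [0, 0, 0],
    [0, 0, 0],
    [0, 0, 0]
  ],
  "delta_rot": [
    [0, 0, 6],
    [0, 0, 6],
    [0, 0, 0]
  ],
  "grip": [-1, -1, -1]
}}

```text
clock: 33.1
tool_pos: [0.5139, -0.2267, 0.1436]
eef_rot: [0.956, -0.292, 0.006, 0.002]
contact_force: [6.5, -7.6, -8.8]
opening: 0.345
finger_force: 60.0
```

```bash
python3 st.py
```

```text
33.1 q [0.168, 0.868, 0.284, 1.902, -0.525, 0.433, -1.328] p [ 0.5139 -0.2267  0.1436] z [ 0.01  -0.007 -1.   ] y [-0.558 -0.83   0.001] grasp [ 0.5143 -0.227   0.0986] F [ 6.5 -7.6 -8.8] M [-1.61 -1.    0.95]
```

The moment climbed to 0.95 Nm and the fingers slip, so this is the hard end of travel. I let go and lift off.

Emit:
{"fn": "play_rows", "kwargs": {
  "translation": [
    [0, 0, 0],
    [0, 0, 0],
    [0, 0, 0],
    [0, 0, 0],
    [0, 0, -0.03],
    [0, 0, -0.04],
    [0, 0, -0.05],
    [0, 0, -0.05],
    [0, 0, 0]
  ],
  "delta_rot": [
    [0, 0, 0],
    [0, 0, 0],
    [0, 0, 0],
    [0, 0, 0],
    [0, 0, 0],
    [0, 0, 0],
    [0, 0, 0],
    [0, 0, 0],
    [0, 0, 0]
  ],
  "grip": [0.5, 0.5, 0.5, 0.5, 0.5, 0.5, 0.5, 0.5, 0.5]
}}

```text
clock: 34.22
tool_pos: [0.5114, -0.2248, 0.3171]
eef_rot: [0.956, -0.294, 0.005, -0.0]
contact_force: [0.5, 0.8, -1.4]
opening: 0.753
finger_force: 0.0
```

```bash
python3 st.py
python3 - <<'E'
from h import *
a=r.snapshot("side");b=r.snapshot("scene")
cv2.imwrite("pics/f.png",np.hstack([cv2.resize(a[130:210,230:310],(400,400),interpolation=cv2.INTER_CUBIC),cv2.resize(b[160:230,165:235],(400,400),interpolation=cv2.INTER_CUBIC)]))
E
```

```text
34.225 q [0.047, 0.623, 0.485, 1.781, -0.383, 0.822, -1.451] p [ 0.5114 -0.2248  0.3171] z [ 0.009 -0.003 -1.   ] y [-0.561 -0.828 -0.003] grasp [ 0.5118 -0.2249  0.2721] F [ 0.5  0.8 -1.4] M [ 0.08  0.17 -0.  ]
```

View pics/f.png

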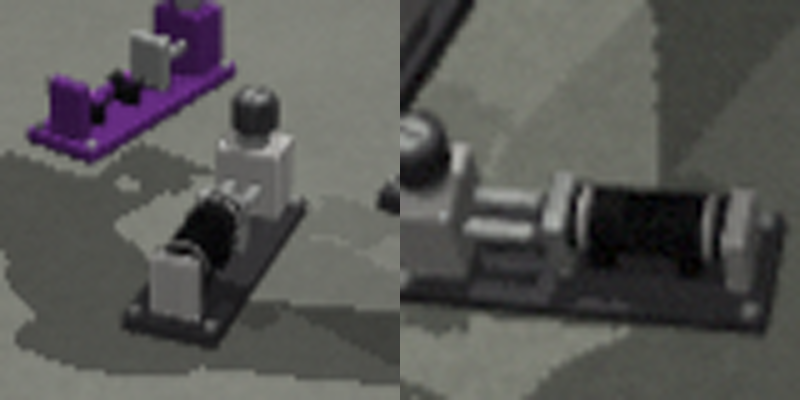

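The pictures show the barrel level and caught between jaw and stop (right panel, (560,230) to (740,240)). There is time to spare, so I make one fresh centred grip to confirm the hard stop.

Emit:
{"fn": "play_rows", "kwargs": {
  "translation": [
    [0, 0, 0.05],
    [0, 0, 0.05],
    [0, 0, 0.05],
    [0, 0, 0.023],
    [0, 0, 0],
    [0, 0, 0],
    [0, 0, 0],
    [0, 0, 0],
    [0, 0, 0],
    [0, 0, 0],
    [0, 0, 0]
  ],
  "delta_rot": [
    [0, 0, -10],
    [0, 0, -10],
    [0, 0, -10],
    [0, 0, -10],
    [0, 0, 0],
    [0, 0, 0],
    [0, 0, 0],
    [0, 0, 0],
    [0, 0, 0],
    [0, 0, 0],
    [0, 0, 0]
  ],
  "grip": [0.5, 0.5, 0.5, 0.5, -1, -1, -1, -1, -1, -1, -1],
  "squeeze": 40
}}

```text
clock: 35.7
tool_pos: [0.5108, -0.2239, 0.1413]
eef_rot: [0.999, 0.051, 0.002, 0.0]
contact_force: [-0.1, 0.8, 6.2]
opening: 0.353
finger_force: 40.0
```

```bash
python3 st.py
```

```text
35.7 q [0.247, 0.853, 0.144, 1.903, -0.283, 0.401, -0.866] p [ 0.5108 -0.2239  0.1413] z [ 0.004 -0.    -1.   ] y [ 0.102 -0.995  0.001] grasp [ 0.511  -0.2239  0.0963] F [-0.1  0.8  6.2] M [ 0.01  0.24 -0.03]
```

Emit:
{"fn": "play_rows", "kwargs": {
  "translation": [
    [0, 0, 0],
    [0, 0, 0],
    [0, 0, 0]
  ],
  "delta_rot": [
    [0, 0, 5],
    [0, 0, 5],
    [0, 0, 0]
  ],
  "grip": [-1, -1, -1]
}}

```text
clock: 36.08
tool_pos: [0.5108, -0.2241, 0.1413]
eef_rot: [0.999, -0.036, 0.002, 0.0]
contact_force: [-0.3, 0.1, 5.8]
opening: 0.352
finger_force: 40.0
```

```bash
python3 st.py
```

```text
36.075 q [0.224, 0.857, 0.183, 1.904, -0.355, 0.408, -0.971] p [ 0.5108 -0.2241  0.1413] z [ 0.004 -0.001 -1.   ] y [-0.073 -0.997  0.001] grasp [ 0.511  -0.2241  0.0963] F [-0.3  0.1  5.8] M [-0.06  0.26  0.05]
```

Emit:
{"fn": "play_rows", "kwargs": {
  "translation": [
    [0, 0, 0],
    [0, 0, 0],
    [0, 0, 0]
  ],
  "delta_rot": [
    [0, 0, 5],
    [0, 0, 5],
    [0, 0, 0]
  ],
  "grip": [-1, -1, -1]
}}

```text
clock: 36.45
tool_pos: [0.5108, -0.2242, 0.1413]
eef_rot: [0.992, -0.123, 0.002, 0.0]
contact_force: [-0.3, -1.3, 6.8]
opening: 0.352
finger_force: 40.0
```

```bash
python3 st.py
```

```text
36.45 q [0.202, 0.862, 0.222, 1.906, -0.427, 0.416, -1.076] p [ 0.5108 -0.2242  0.1413] z [ 0.003 -0.001 -1.   ] y [-0.245 -0.97   0.   ] grasp [ 0.5109 -0.2243  0.0963] F [-0.3 -1.3  6.8] M [-0.14  0.3   0.12]
```

Emit:
{"fn": "play_rows", "kwargs": {
  "translation": [
    [0, 0, 0],
    [0, 0, 0],
    [0, 0, 0],
    [0, 0, 0],
    [0, 0, 0]
  ],
  "delta_rot": [
    [0, 0, 5],
    [0, 0, 5],
    [0, 0, 5],
    [0, 0, 5],
    [0, 0, 0]
  ],
  "grip": [-1, -1, -1, -1, -1]
}}

```text
clock: 37.08
tool_pos: [0.5111, -0.2249, 0.1413]
eef_rot: [0.956, -0.293, 0.002, 0.001]
contact_force: [0.6, -3.5, 4.9]
opening: 0.353
finger_force: 40.0
```

```bash
python3 st.py
```

```text
37.075 q [0.156, 0.874, 0.304, 1.907, -0.566, 0.44, -1.29] p [ 0.5111 -0.2249  0.1413] z [ 0.004 -0.003 -1.   ] y [-0.56  -0.829 -0.   ] grasp [ 0.5113 -0.225   0.0963] F [ 0.6 -3.5  4.9] M [-0.45  0.15  0.64]
```

Emit:
{"fn": "play_rows", "kwargs": {
  "translation": [
    [0, 0, 0],
    [0, 0, 0],
    [0, 0, 0],
    [0, 0, 0],
    [0, 0, 0]
  ],
  "delta_rot": [
    [0, 0, 5],
    [0, 0, 5],
    [0, 0, 5],
    [0, 0, 5],
    [0, 0, 0]
  ],
  "grip": [-1, -1, -1, -1, -1]
}}

```text
clock: 37.7
tool_pos: [0.5109, -0.2256, 0.1414]
eef_rot: [0.891, -0.455, 0.003, 0.001]
contact_force: [-1.2, -3.4, 4.9]
opening: 0.351
finger_force: 40.0
```

```bash
python3 st.py
```

```text
37.7 q [0.11, 0.89, 0.39, 1.91, -0.698, 0.474, -1.513] p [ 0.5109 -0.2256  0.1414] z [ 0.004 -0.004 -1.   ] y [-0.81  -0.586 -0.001] grasp [ 0.5111 -0.2258  0.0964] F [-1.2 -3.4  4.9] M [-0.72  0.18  0.43]
```

Emit:
{"fn": "play_rows", "kwargs": {
  "translation": [
    [0, 0, 0],
    [0, 0, 0],
    [0, 0, 0],
    [0, 0, 0]
  ],
  "delta_rot": [
    [0, 0, 6],
    [0, 0, 6],
    [0, 0, 6],
    [0, 0, 0]
  ],
  "grip": [-1, -1, -1, -1]
}}

```text
clock: 38.2
tool_pos: [0.51, -0.2248, 0.1413]
eef_rot: [0.808, -0.589, 0.001, 0.0]
contact_force: [-1.6, -2.0, 7.4]
opening: 0.352
finger_force: 40.0
```

```bash
python3 st.py
```

```text
38.2 q [0.067, 0.908, 0.469, 1.914, -0.807, 0.515, -1.724] p [ 0.51   -0.2248  0.1413] z [ 0.002 -0.002 -1.   ] y [-0.952 -0.307 -0.002] grasp [ 0.5101 -0.2249  0.0963] F [-1.6 -2.   7.4] M [-0.29  0.59  0.34]
```

The fingers slip at 0.34 to 0.6 Nm, well above the 0.2 Nm for clamping, so the screw is at its hard end. I release and retreat.

Emit:
{"fn": "play_rows", "kwargs": {
  "translation": [
    [0, 0, 0],
    [0, 0, 0],
    [0, 0, 0],
    [0, 0, 0],
    [0, 0, -0.03],
    [0, 0, -0.04],
    [0, 0, -0.05],
    [0, 0, -0.05],
    [0, 0, 0],
    [0, 0, 0]
  ],
  "delta_rot": [
    [0, 0, 0],
    [0, 0, 0],
    [0, 0, 0],
    [0, 0, 0],
    [0, 0, 0],
    [0, 0, 0],
    [0, 0, 0],
    [0, 0, 0],
    [0, 0, 0],
    [0, 0, 0]
  ],
  "grip": [0.5, 0.5, 0.5, 0.5, 0.5, 0.5, 0.5, 0.5, 0.5, 0.5]
}}

```text
clock: 39.45
tool_pos: [0.5097, -0.2231, 0.3098]
eef_rot: [0.808, -0.589, 0.0, -0.001]
contact_force: [0.5, 0.4, -0.0]
opening: 0.751
finger_force: 0.0
```

```bash
python3 st.py
python3 - <<'E'
from h import *
for c in("scene","side"):
    r.snapshot(c);print([(np.round(d["point"],3).tolist(),round(d["confidence"],2)) for d in r.look_for(c,"barrel")])
print(r.finish_job())
E
```

```text
39.45 q [-0.076, 0.693, 0.723, 1.795, -0.583, 0.879, -1.911] p [ 0.5097 -0.2231  0.3098] z [ 0.001  0.002 -1.   ] y [-0.952 -0.307 -0.002] grasp [ 0.5097 -0.223   0.2648] F [ 0.5  0.4 -0. ] M [0.12 0.2  0.01]
[([0.55, -0.118, 0.057], 0.82), ([0.54, -0.182, 0.019], 0.3)]
[]
the job is handed in; nothing more can be done
None
```

I laid the barrel in the small grey vise's cradle, turned the thumbscrew clockwise until the fingers slipped at its hard end, and handed the job in at about 39.5 s with the gripper clear. The result of the judging was not reported back.

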